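# Make up the card-holder kit at the leather bench

### The job

Make up the kit for the next batch of card holders: lay all the wooden forming plates on the black board in one square, aligned pile inside its yellow outline and set the steel weight on the middle of the pile, and pour all the brass rivets from the blue twin-bay tray into the steel pan by tipping it over the pan, keeping every black stud in its own bay. Stand the tray back upright in the middle of its cork mat, and leave the thread cone, ink bottle and hammer alone.

Things in the scene. Friction and masses are not known exactly. Their poses are not given: they have to be found in the camera images.
- tray: loose blue twin-bay tray, 88 mm along x, y -70 to +76 mm, 0.26 kg; origin on its underside, on the divider line, mid x; z up. 4 mm divider at y = 0, 50 mm high. Deep bay (studs): y -66 to -2, outer wall 34 mm high. Chute bay (rivets): floor (4 mm) y +2 to +31, then a chute rising at 35 degrees to the lip on the +y side. Slippery (friction about 0.25) but for the handle
- tray_handle (a point): grasp point on the tray's black handle plate, tray coordinates (0, -27.5, 88.3) mm, axes as the tray's. The plate rises from the divider, leaning 35 degrees (0.61 rad) from the tray's z to its -y; 44 mm wide along x, 12 mm thick (squeeze this, gripper leaning along the plate), 52 mm long; the point is 22 mm below its top edge. Opened over 45 mm, fingers may touch the tray
- tray_lip (a point): middle of the pouring lip, tray coordinates (0, 75.5, 35.5) mm; axes as the tray's. Tip the tray towards its +y (negative turn about its x): rivets start to slide out here at about 0.85 to 0.95 rad of tip, and all are out by about 1.15 to 1.25; divider and handle hold the studs back to about 1.5 rad
- mat: fixed grippy cork mat, home of the tray, 130 (x) x 190 (y) x 3 mm; origin under its centre. The tray starts about centred on it
- pan: fixed square steel pan, 130 x 130 x 36 mm outside, 4 mm walls and floor, open on top; origin under its centre
- board: fixed black board, 150 (x) x 100 (y) x 6 mm, with a yellow outline of one plate (100 along its x, 56 along its y) in the middle; origin under its centre, so the pile stands on z = 6 mm
- cone: bystander: red cone of thread, 60 mm wide, 115 mm tall; origin under its centre
- ink: bystander: amber edge-ink bottle, 44 mm wide, 90 mm tall; origin under its centre
- hammer: bystander: hammer lying flat on the table, about 0.28 m long along its x
- rivet0: brass rivet, a plain cylinder 16 mm diameter, 10 mm tall, 12 g, with a dark dot on top; origin at the centre of its underside. Starts upright in the tray's chute bay; two to four are present
- rivet1: brass rivet, a plain cylinder 16 mm diameter, 10 mm tall, 12 g, with a dark dot on top; origin at the centre of its underside. Starts upright in the tray's chute bay; two to four are present
- rivet2: brass rivet, a plain cylinder 16 mm diameter, 10 mm tall, 12 g, with a dark dot on top; origin at the centre of its underside. Starts upright in the tray's chute bay; two to four are present
- rivet3: brass rivet, a plain cylinder 16 mm diameter, 10 mm tall, 12 g, with a dark dot on top; origin at the centre of its underside. Starts upright in the tray's chute bay; two to four are present
- stud0: black stud, a plain cylinder 18 mm diameter, 9 mm tall, 12 g, with a white dot on top; origin at the centre of its underside. Starts in the tray's deep bay and must stay there
- stud1: black stud, a plain cylinder 18 mm diameter, 9 mm tall, 12 g, with a white dot on top; origin at the centre of its underside. Starts in the tray's deep bay and must stay there
- stud2: black stud, a plain cylinder 18 mm diameter, 9 mm tall, 12 g, with a white dot on top; origin at the centre of its underside. Starts in the tray's deep bay and must stay there
- plate0: forming plate, pale wood slab with a dark panel on top, 100 (its x) x 56 (its y) x 10 mm thick, 60 g; origin at the centre of its underside. Starts flat on the table; three to five are present; they are identical and may be piled in any order and either way round
- plate1: forming plate, pale wood slab with a dark panel on top, 100 (its x) x 56 (its y) x 10 mm thick, 60 g; origin at the centre of its underside. Starts flat on the table; three to five are present; they are identical and may be piled in any order and either way round
- plate2: forming plate, pale wood slab with a dark panel on top, 100 (its x) x 56 (its y) x 10 mm thick, 60 g; origin at the centre of its underside. Starts flat on the table; three to five are present; they are identical and may be piled in any order and either way round
- plate3: forming plate, pale wood slab with a dark panel on top, 100 (its x) x 56 (its y) x 10 mm thick, 60 g; origin at the centre of its underside. Starts flat on the table; three to five are present; they are identical and may be piled in any order and either way round
- plate4: forming plate, pale wood slab with a dark panel on top, 100 (its x) x 56 (its y) x 10 mm thick, 60 g; origin at the centre of its underside. Starts flat on the table; three to five are present; they are identical and may be piled in any order and either way round
- weight: loose dark steel press weight, a block 70 (its x) x 40 (its y) x 25 mm tall, about 0.5 kg, with a brass dot on top; origin at the centre of its underside. Starts flat on the table
- weight_mid (a point): middle of the weight (12.5 mm above its underside)
Not all that is in view belongs to the job. Several things have the shape of the mat; the one meant has the colours described above. Leave any purple look-alike of the plate2 alone.

How it is judged:
By the outcome, as a careful person would: the job done as asked, in the order asked, and still so for the second after the job is handed in, with the robot touching nothing.
Of rivet0, rivet1, rivet2, rivet3 only 2 to 4 are there at a start; the rules pass over those that are not, and their reading is None.
Of plate0, plate1, plate2, plate3, plate4 only 3 to 5 are there at a start; the rules pass over those that are not, and their reading is None.
At some moment in a run one of tray, weight may be knocked a few centimetres aside while the robot is not near it.
It also fails if it takes over 210 s, if anything falls off the work surface, if the arm or the gripper's body presses on something with over 40 N, if the wrist force passes 120 N, or if a joint passes its speed limit or range.

### The arm

A 6-joint arm with a two-finger parallel gripper is mounted at the origin on the work surface. World frame = base frame: x ahead of the robot, y to its left, z up, the work surface at z = 0. Lengths are in mm, angles in rad, forces in N, time in s.
With the tool pointing down it reaches from about 275 to 750 mm from the base axis. Payload 10.2 kg.
Tool frame: the origin (TCP) lies at the very end of the fingers, on their centre line; the grasp point (between the pads) lies 19 mm behind it (ctrl.hold_point_z is the distance from the TCP to the grasp point, in mm); z points along the fingers, y is the direction in which the jaws open and shut (so a half turn about z gives the same grasp; the last joint's range is limited). The gripper opens to 85 mm and grips with 20 to 120 N. Pads are 22 mm wide; open, the fingers measure 114 mm over their backs; the gripper's body (76 mm by 85 mm) begins 54 mm behind the grasp point. The pads swing forward as they close: fully open they stand 13 mm farther back than shut.
Start: joints at [0.903, 0.313, 1.498, -0, 1.331, -0.223], TCP at [225.908, 473.916, 200.694] pointing down, gripper open.
Joint ranges: [-2.94, 2.94], [-0.97, 2.17], [0.19, 2.56], [-1.23, 4.37], [0.02, 3.11], [-2.88, 2.88]. Speed limits (rad/s): [2.39, 2.39, 3.01, 3.14, 3.14, 3.14].

### API

Orientations are given as a unit quaternion [w, x, y, z].
In Python, from rig import readout, cams, workorder, spotter, ctrl gives the robot as it stands.
- The arm moves only by the tool step_arm, never from a script. Its argument "plan" is text: rows parted by semicolons, each of 5 numbers parted by spaces: the shift along the tool's x, y, z in cm, then the turn about the tool's z in degrees, then the opening in per cent of the stroke, from 0 (shut) to 100 (fully open). In form: x y z twist gripper; .... A call has 1 to 10 rows; each row is the pose to reach, as a shift and turn from the pose commanded when the call began, along the tool's axes at that moment; what a row does not reach only later rows make up. A row lasts 1/10 s, in which the tool goes at most 50 mm and 8.59 degrees, less where a joint would pass 70% of its speed; a pose out of reach is approached as far as the arm can. A call with a gripper value outside its range is refused whole. The fingers move at their own pace and stop on an object; "grip_force" is the grip in N (left out, the last holds). Time passes only in rows, so rows that repeat a pose let the fingers close. It gives the time, the measured TCP pose, the force and the opening at its end, in the units of the state.
- readout.sense(): the state, without advancing time (a new reading comes with each control period).
- cams.capture(name): name is "scene" or "top"; returns (picture, depth): 400x640x3 uint8, red, green, blue; 400x640 float32, mm along the optical axis (not along the pixel's ray), 0 where there is no reading.
- cams.camera_info(name): a dict with "vfov" (degrees; the focal length in pixels is half the picture's height over the tangent of half this angle, whatever the lens; pixels are square), "cx", "cy" (the principal point, pixels), "k1" (the pictures are not rectified: a ray, as slopes to the right and down, at radius r is drawn at 1 + k1 r^2 times it, then the intrinsics apply), "rvec" (rotation vector, rad) and "tvec" (3), from world to camera coordinates, as OpenCV has them. Camera axes: x right, y down, z forward; pixel columns grow to the right and rows downward; lengths in mm; the calibration is good to about 2 mm. A picture is of the moment at which its call begins. camera_info takes no time and is no camera call.
- workorder.finish_job(): hands the job in, once; it reports no verdict.
Trained networks look in the newest picture that a camera, given by its name, has taken for a name from the list of things; names that differ only in an ending like _2 or _b are one class to them, and where a whole thing is asked for, a point or a joint stands for the part that bears it (a point fixed in the world has none). Each returns a list of dicts, best first, with "conf" (0 to 1); they miss things now and then, are a little off and sometimes report something else, mostly with a low value. They report only what shows in the picture. A call takes as long as a camera call. They do not tell look-alikes from the thing itself.
- spotter.regions_of(camera, target): "pixels" (400x640 bool, what is visible of it) and "extent" ([centre column, centre row, width, height] in pixels, round what is visible of it).
The state is a dict: "time_s": time; "joints": joint angles; "dq": joint speeds; "tau": joint torques, N m; "eef_pos": TCP position; "ee_rot": TCP orientation; "force": force on the tool from outside, world axes, zero at the start; "wrist_torque": the same for the moment, N m; "grip_width": opening from 0.0 (shut) to 1.0 (fully open).
Only numpy, scipy, OpenCV 4.12 (cv2) and the standard library are available. Lean on these libraries where they do the work, as an engineer would, in place of code of your own. Each camera call takes 0.05 s, during which the arm holds its last target. There are 200 camera calls.

## Working session

There is one attempt and no reset: what is moved stays moved. The work goes in short steps, Python scripts to look and compute and a tool call to move; the robot and the scene stay as the last step left them, time stands still between calls to the robot, and variables do not carry over. Pictures are saved under pics/ and viewed, about 12 in all and at most 16, crops included, and the job is handed in when it is done.

Besides the shell and the picture viewer there is one more tool, called after ">>>" in YAML: its name, and indented under it one key for each argument. step_arm: Moves the arm, as the interface text tells. Its arguments: {"type":"object","properties":{"plan":{"type":"string"},"grip_force":{"type":"number"}},"required":["plan"]}

```bash
ls; mkdir -p pics; cat > h.py <<'E'
import numpy as np, cv2
from rig import readout, cams, workorder, spotter, ctrl
from scipy.spatial.transform import Rotation as R
def cal(n):
    i=cams.camera_info(n); f=200/np.tan(np.radians(i['vfov'])/2)
    return f,i['cx'],i['cy'],i['k1'],R.from_rotvec(np.ravel(i['rvec'])).as_matrix(),np.ravel(i['tvec'])
def rays(n,px):
    f,cx,cy,k1,M,t=cal(n); d=(np.atleast_2d(px).astype(float)-[cx,cy])/f; u=d.copy()
    for _ in range(20): u=d/(1+k1*(u**2).sum(1,keepdims=True))
    return np.c_[u,np.ones(len(u))],M,t
def onplane(n,px,z):
    u,M,t=rays(n,px); C=-M.T@t; D=u@M
    return C+D*((z-C[2])/D[:,2])[:,None]
def xyz(n,px,dep):
    u,M,t=rays(n,px); px=np.atleast_2d(px).astype(int)
    return (u*dep[px[:,1],px[:,0]][:,None]-t)@M
def snap(n,fn):
    p,d=cams.capture(n); cv2.imwrite(fn,p[:,:,::-1]); return p,d
def maskpts(n,m,d):
    r,c=np.nonzero(m&(d>0)); return xyz(n,np.c_[c,r],d)
def rect(p):
    (c,s,a)=cv2.minAreaRect(p[:,:2].astype(np.float32)); 
    if s[0]<s[1]: s=s[::-1]; a+=90
    return np.round([c[0],c[1],s[0],s[1],(a+90)%180-90],1)
E
python3 - <<'E'
from h import *
for n in('top','scene'):
    snap(n,f'pics/{n}0.png'); print(n,cams.camera_info(n))
print(readout.sense(), ctrl.hold_point_z)
E
```

```text
pics
top {'vfov': 46.732440940866994, 'cx': 316.17489078817994, 'cy': 194.96179099736923, 'k1': -0.10988583131187893, 'rvec': array([ 2.18777036, -2.14454322,  0.09290697]), 'tvec': array([  40.67947316,  543.59186368, 1365.86739038])}
scene {'vfov': 49.270735040665535, 'cx': 324.54649895202556, 'cy': 203.42696438872107, 'k1': -0.08523874076847866, 'rvec': array([ 2.24874755,  0.98298776, -0.37641915]), 'tvec': array([-395.68765664, -207.52742749, 1433.65622316])}
{'time_s': 0.1, 'joints': array([ 9.02577177e-01,  3.13351443e-01,  1.49838606e+00,  4.15021451e-06,
        1.33100238e+00, -2.23402906e-01]), 'dq': array([ 7.20891098e-04, -2.26567210e-03, -2.67196888e-03,  1.08374414e-03,
        4.42330572e-05, -2.37456799e-03]), 'tau': array([ 3.00334090e-03, -4.12901509e+01, -2.60141838e+01, -1.72582295e-04,
        3.05559333e-03, -3.03758588e-05]), 'eef_pos': array([225.73982492, 473.68532374, 200.20473265]), 'ee_rot': array([-2.49155633e-04,  2.20579513e-01,  9.75368827e-01, -5.16682062e-04]), 'force': array([ 0.6039934 , -0.46725502, -0.33405726]), 'wrist_torque': array([ 0.03342344, -0.01040028, -0.01929487]), 'grip_width': 0.9964260526167299} 18.700000000000003
```

View pics/top0.png

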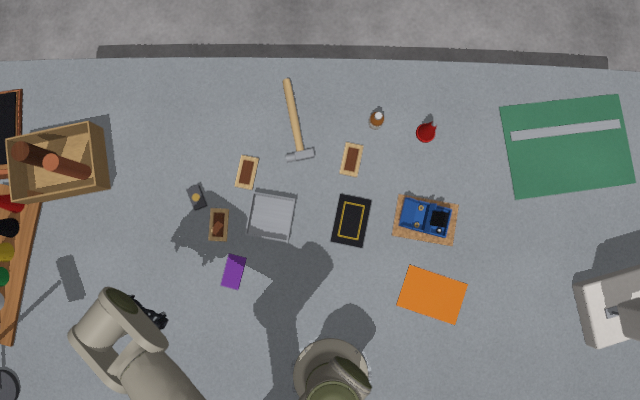

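View pics/scene0.png

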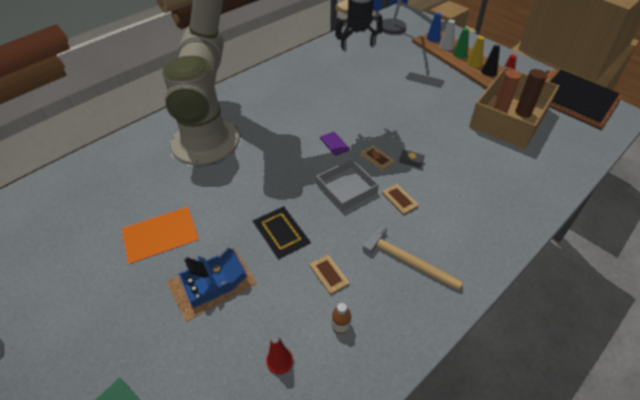

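```bash
python3 - <<'E'
from h import *
p,d=cams.capture('top')
for t in ('plate0','weight','board','mat','pan','tray','cone','ink','hammer','rivet0','stud0'):
    for r in spotter.regions_of('top',t):
        if r['conf']<.2: continue
        P=maskpts('top',r['pixels'],d); z=np.median(P[:,2]) if len(P) else -1
        Q=P[abs(P[:,2]-z)<6]
        print(t,round(r['conf'],2),np.round(r['extent']),'z',round(z,1),'rect',rect(Q) if len(Q)>3 else '', p[r['pixels']].mean(0).astype(int))
E
```

```text
plate0 0.79 [352. 160.  27.  30.] z 10.1 rect [656.4 -53.7  96.   55.8 -11.5] [145 113  83]
plate0 0.67 [247. 172.  21.  35.] z 10.0 rect [612.4 267.5  98.8  57.7  -9.9] [146 116  86]
plate0 0.6 [219. 224.  21.  32.] z 10.1 rect [449.8 349.8 100.8  57.9  -1.8] [102  78  56]
plate0 0.59 [236. 272.  20.  35.] z 9.9 rect [307.2 299.1 100.2  57.1 -12.8] [110  60 140]
weight 0.67 [196. 199.  23.  23.] z 24.8 rect [529.5 417.7  68.3  40.3  25.4] [85 81 74]
board 0.58 [351. 219.  43.  56.] z 6.1 rect [471.4 -55.6 152.1 100.2 -10.6] [52 49 41]
mat 0.72 [426. 220.  64.  50.] z 3.0 rect [ 477.1 -281.6  192.9  132.7   80.3] [150 119  90]
pan 0.72 [273. 216.  48.  49.] z 4.8 rect [473.7 186.6 128.2 127.5  81.5] [139 141 146]
pan 0.53 [196. 198.  25.  23.] z 24.4 rect [529.5 417.6  68.3  40.5  25.4] [85 82 75]
tray 0.81 [426. 218.  61.  42.] z 30.5 rect [ 483.3 -274.5  148.    89.5   76.4] [ 41  64 101]
cone 0.82 [426. 133.  23.  20.] z 38.4 rect [ 737.2 -277.4   45.1   27.4   54.8] [121  37  35]
ink 0.46 [375. 121.  16.  16.] z 61.1 rect [ 770.8 -122.    40.2   35.2   58.6] [134 112  94]
hammer 0.85 [298. 121.  34.  82.] z 23.1 rect [780.  111.7 263.1  86.3   4. ] [160 145 121]
hammer 0.43 [247. 173.  21.  31.] z 10.1 rect [612.  269.5  94.3  57.5 -10.6] [145 113  82]
rivet0 0.23 [352. 219.  42.  55.] z 6.0 rect [471.7 -56.2 152.  101.5  -9.5] [53 49 41]
rivet0 0.23 [196. 200.  24.  24.] z 24.5 rect [529.5 417.6  68.3  40.5  25.4] [84 81 74]
```

Top view: three wooden plates at about (352,160), (247,172) and (219,224), the weight at (196,199), the pan at (273,216), the board at (351,219) and the tray on its mat at (426,218). The purple look-alike is at (236,272). The scene view agrees, with the tray's rivet bay facing +y. Next I'll take finer positions from depth and check the interface.

```bash
cat >> h.py <<'E'
def blob(n,d,c,rad,z0,z1):
    """centroid + axis of points with height z0..z1 around c; rect of it"""
    m=np.ones(d.shape,bool); P=maskpts(n,m,d)
    Q=P[(np.hypot(P[:,0]-c[0],P[:,1]-c[1])<rad)&(P[:,2]>z0)&(P[:,2]<z1)]
    q=Q[:,:2]; w,v=np.linalg.eigh(np.cov(q.T)); a=np.degrees(np.arctan2(v[1,1],v[0,1]))
    return np.round(np.r_[q.mean(0),Q[:,2].mean(),(a+90)%180-90,len(q)],1),rect(q)
def move(x,y,z,jaw):
    """shift (cm, tool axes) and twist (deg) from the present pose; jaw= world yaw of jaw axis, deg"""
    s=readout.sense(); w,a,b,c=s['ee_rot']; M=R.from_quat([a,b,c,w]).as_matrix()
    sh=M.T@(np.array([x,y,z])-s['eef_pos'])/10
    cur=np.degrees(np.arctan2(M[1,1],M[0,1])); tw=-(((jaw-cur)+90)%180-90)
    print('pos',np.round(s['eef_pos'],1),'jaw',round(cur,1),'j6',round(s['joints'][5],2),'t',round(s['time_s'],1),'-> row',np.round(sh,2),round(tw,1))
E
python3 - <<'E'
from h import *
print([a for a in dir(ctrl) if a[0]!='_'],[a for a in dir(readout) if a[0]!='_'])
for n in('top','scene'):
    p,d=cams.capture(n)
    for c in ((656,-54),(612,267),(450,350)): print(n,'plate',*blob(n,d,c,64,6,14))
    print(n,'weight',*blob(n,d,(529,418),50,18,30))
    h=cv2.cvtColor(p,cv2.COLOR_RGB2HSV); m=(h[...,0]>20)&(h[...,0]<36)&(h[...,1]>120)
    P=maskpts(n,m,d); Q=P[(np.hypot(P[:,0]-471,P[:,1]+55)<80)]; print('outline',rect(Q),Q.mean(0),len(Q))
    print('board',*blob(n,d,(471,-55),100,3.5,9))
move(656,-54,120,78.5)
E
```

```text
['PlanningError', 'hold_point_z'] ['sense']
top plate [656.8 -54.2   9.9 -13.4 490. ] [660.3 -52.  118.2  81.7 -22.7]
top plate [611.2 268.5  10.  -13.  483. ] [613.  269.8 111.1 106.8 -80.9]
top plate [450.5 348.6   9.9  -4.7 503. ] [450.5 348.  118.   89.  -21.2]
top weight [529.4 417.5  24.6  22.6 269. ] [529.3 417.9  68.4  40.   23.3]
outline [469.4 -54.8 109.7  66.2 -10.7] [469.38769151 -54.3563706    6.13678807] 243
board [ 470.3  -54.2    6.   -11.1 1290. ] [466.8 -55.  197.6 188.8 -81.7]
scene plate [658.3 -54.6  10.9 -11.  783. ] [653.9 -51.6 112.5  67.4 -17.3]
scene plate [611.6 267.2  10.8  -8.6 506. ] [611.7 265.6 109.4  84.1   4. ]
scene plate [449.7 346.6  10.9  -2.  396. ] [447.5 347.4 105.5  96.    5. ]
scene weight [530.5 415.6  25.7  22.9 231. ] [529.8 418.1  70.1  44.6  24.3]
outline [466.2 -54.  117.4  69.7  -9.8] [469.70306834 -55.93525641   7.4315954 ] 340
board [ 472.6  -57.2    6.5   -9.1 1528. ] [471.4 -55.9 197.5 192.6 -87.2]
pos [225.9 473.9 200.7] jaw 64.5 j6 -0.22 t 0.8 -> row [-61.54 -29.15   8.07] -14.0
```

```bash
python3 - <<'E'
from h import *
move(450,348.5,60,87.8)
E
```

```text
pos [225.9 473.9 200.7] jaw 64.5 j6 -0.22 t 0.8 -> row [-25.62  -1.68  14.07] -23.3
```

>>> step_arm:
  plan: "-25.62 -1.68 10 -23.3 95;-25.62 -1.68 14.07 -23.3 95;-25.62 -1.68 14.07 -23.3 90;-25.62 -1.68 14.07 -23.3 90;-25.62 -1.68 14.07 -23.3 90;-25.62 -1.68 14.07 -23.3 90;-25.62 -1.68 14.07 -23.3 90;-25.62 -1.68 14.07 -23.3 90"

```text
time_s: 1.6
eef_pos: [450.2, 348.0, 59.5]
ee_rot: [-0.001, 0.02, 1.0, -0.0]
force: [-0.2, 0.4, -0.6]
grip_width: 0.9
```

```bash
python3 - <<'E'
from h import *
move(450,348.5,2,87.8)
p,d=snap('scene','pics/s1.png'); cv2.imwrite('pics/s1c.png',cv2.resize(p[80:230,270:470,::-1],(800,600),interpolation=cv2.INTER_CUBIC))
E
```

```text
pos [450.2 348.   59.5] jaw 87.7 j6 -1.08 t 1.6 -> row [0.01 0.05 5.75] -0.1
```

View pics/s1c.png

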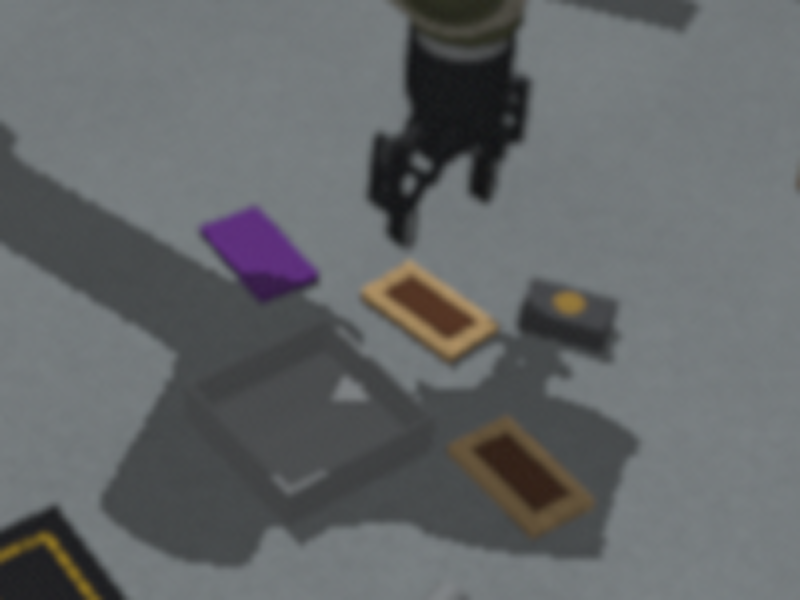

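Crop: the open gripper is centred over the third plate at about (430,310), and the jaws straddle its short side. Descending now.

>>> step_arm:
  plan: "0 0.05 4 0 90;0 0.05 5.8 0 90;0 0.05 5.8 0 90;0 0.05 5.8 0 60;0 0.05 5.8 0 60;0 0.05 5.8 0 60;0 0.05 5.8 0 60;0 0.05 5.8 0 60"
  grip_force: 30

```text
time_s: 2.45
eef_pos: [450.1, 349.1, 2.4]
ee_rot: [0.0, 0.019, 1.0, 0.0]
force: [1.0, -0.8, -0.1]
grip_width: 0.602
```

>>> step_arm:
  plan: "0 0 -4 0 60;0 0 -8 0 60;0 0 -8 0 60;0 0 -8 0 60"

```text
time_s: 2.85
eef_pos: [450.2, 349.1, 82.5]
ee_rot: [0.001, 0.019, 1.0, 0.0]
force: [-0.6, -0.3, -0.9]
grip_width: 0.601
```

```bash
python3 - <<'E'
from h import *
move(470.5,-55.2,90,79.8)
p,d=cams.capture('scene')
print(blob('scene',d,(450,348),60,50,90), (lambda r:[(round(x['conf'],2),x['extent']) for x in r])(spotter.regions_of('scene','plate0')))
E
```

```text
pos [450.2 349.1  82.5] jaw 87.8 j6 -1.08 t 2.9 -> row [ -3.58 -40.32  -0.77] 8.0
(array([nan, nan, nan, nan,  0.]), array([0., 0., 0., 0., 0.])) [(0.9, [335.9, 146.1, 27.1, 22.1]), (0.69, [400.5, 198.0, 38.4, 25.2]), (0.67, [378.5, 160.5, 34.2, 22.4]), (0.63, [327.2, 273.9, 42.5, 35.3])]
  avg = a.mean(axis, **keepdims_kw)
  ret = um.true_divide(
h.py:29: RuntimeWarning: Degrees of freedom <= 0 for slice
  q=Q[:,:2]; w,v=np.linalg.eigh(np.cov(q.T)); a=np.degrees(np.arctan2(v[1,1],v[0,1]))
  c *= np.true_divide(1, fact)
  c *= np.true_divide(1, fact)
h.py:30: RuntimeWarning: Mean of empty slice.
  return np.round(np.r_[q.mean(0),Q[:,2].mean(),(a+90)%180-90,len(q)],1),rect(q)
  ret = ret.dtype.type(ret / rcount)
```

>>> step_arm:
  plan: "0 -0.06 -0.5 0 80;0 -0.06 4 0 80;0 -0.06 7 0 80;0 -0.06 8 0 80;0 -0.06 8.3 0 80;0 -0.06 8.5 0 80;0 -0.06 8.5 0 80"

```text
time_s: 3.65
eef_pos: [450.6, 348.7, -1.9]
ee_rot: [0.001, 0.019, 1.0, 0.0]
force: [0.5, 0.1, 0.3]
grip_width: 0.804
```

```bash
python3 - <<'E'
from h import *
move(450,348.5,-5,87.8)
s=readout.sense();print(s['force'],s['grip_width'])
p,d=cams.capture('scene');cv2.imwrite('pics/s2c.png',cv2.resize(p[110:190,330:430,::-1],(800,600),interpolation=cv2.INTER_CUBIC))
E
```

```text
pos [450.6 348.7  -1.9] jaw 87.8 j6 -1.08 t 3.6 -> row [ 0.06 -0.03  0.31] 0.0
[0.51283276 0.06430379 0.34606321] 0.8044120370309786
```

View pics/s2c.png

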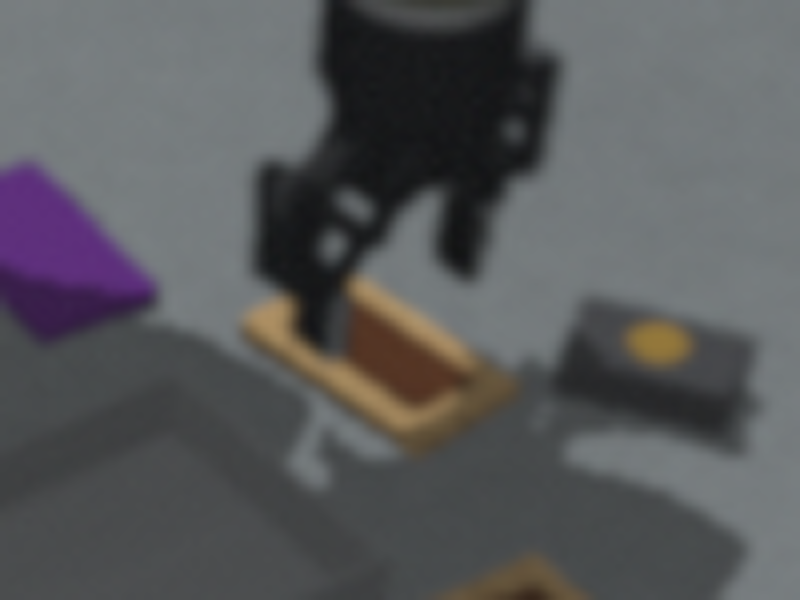

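Crop: at 80% open the near fingertip still hangs above the plate top, so the pads sit farther back than I assumed. I'll go lower and watch the force.

>>> step_arm:
  plan: "0 -0.03 0.4 0 80;0 -0.03 0.6 0 80;0 -0.03 0.7 0 80;0 -0.03 0.7 0 80"

```text
time_s: 4.1
eef_pos: [449.9, 348.1, -10.1]
ee_rot: [-0.0, 0.019, 1.0, -0.0]
force: [0.4, 0.3, -0.2]
grip_width: 0.801
```

>>> step_arm:
  plan: "0 0 0 0 60;0 0 0 0 60;0 0 0 0 60;0 0 0 0 60;0 0 0 0 60"

```text
time_s: 4.6
eef_pos: [449.9, 348.1, -10.0]
ee_rot: [0.0, 0.019, 1.0, 0.0]
force: [-0.4, -0.7, 0.3]
grip_width: 0.602
```

>>> step_arm:
  plan: "0 0 0 0 56;0 0 0 0 52;0 0 0 0 50;0 0 0 0 50"

```text
time_s: 5.0
eef_pos: [449.9, 348.1, -10.0]
ee_rot: [-0.0, 0.019, 1.0, -0.0]
force: [0.2, 0.6, 0.4]
grip_width: 0.505
```

```bash
python3 - <<'E'
from h import *
s=readout.sense();print(s['force'],s['grip_width'])
p,d=cams.capture('scene');cv2.imwrite('pics/s3c.png',cv2.resize(p[110:190,330:430,::-1],(800,600),interpolation=cv2.INTER_CUBIC))
E
```

```text
[0.24564212 0.63690828 0.40610619] 0.505193294186644
```

View pics/s3c.png

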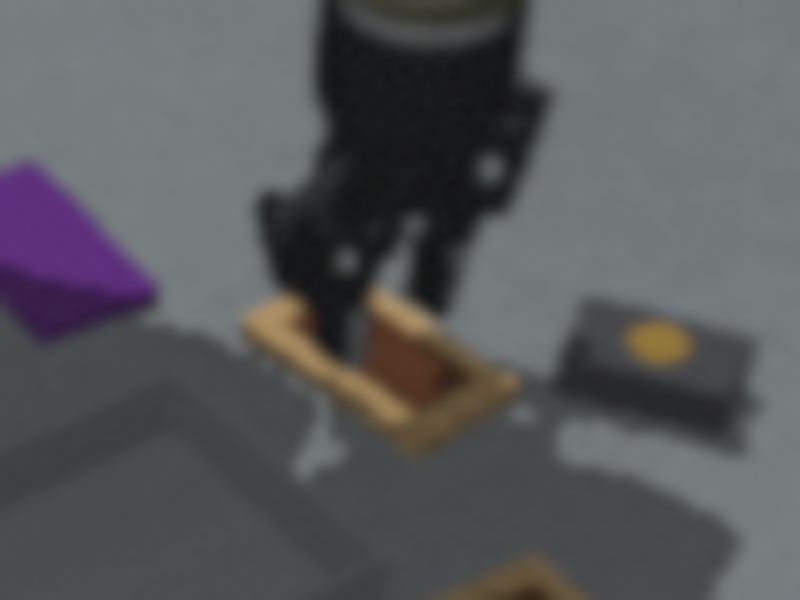

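```bash
python3 - <<'E'
from h import *
p,d=cams.capture('scene')
P=maskpts('scene',np.ones(d.shape,bool),d); col=p[d>0].astype(int)
m=(np.hypot(P[:,0]-450,P[:,1]-348)<75)&(P[:,2]>11.5)&(P[:,2]<90)&(col.max(1)<75)
Q=P[m]
for lo in range(12,90,6):
    q=Q[(Q[:,2]>=lo)&(Q[:,2]<lo+6)]
    if len(q): print(lo,len(q),q[:,:2].min(0).round(),q[:,:2].max(0).round())
E
```

```text
12 10 [435. 344.] [510. 391.]
18 3 [508. 386.] [512. 388.]
24 10 [444. 367.] [509. 397.]
30 9 [444. 315.] [461. 371.]
36 17 [442. 312.] [462. 370.]
42 21 [440. 309.] [463. 371.]
48 18 [442. 308.] [462. 371.]
54 21 [439. 310.] [464. 375.]
60 12 [444. 314.] [463. 375.]
66 19 [442. 298.] [462. 380.]
72 39 [442. 292.] [466. 397.]
78 29 [439. 291.] [465. 403.]
84 29 [441. 288.] [468. 398.]
```

```bash
python3 - <<'E'
from h import *
p,d=cams.capture('scene')
for c in (372,374,376):
    for r in range(146,166,2): print(c,r,p[r,c],xyz('scene',[[c,r]],d)[0].round())
E
```

```text
372 146 [46 48 46] [449. 317.  74.]
372 148 [23 24 27] [455. 311.  74.]
372 150 [23 23 26] [456. 311.  66.]
372 152 [25 26 28] [454. 314.  56.]
372 154 [29 31 32] [455. 314.  47.]
372 156 [31 32 33] [457. 312.  42.]
372 158 [92 80 63] [458. 312.  35.]
372 160 [140 117  83] [446. 328.   9.]
372 162 [100  85  60] [450. 325.   4.]
372 164 [73 70 65] [453. 321.   1.]
374 146 [40 42 43] [458. 316.  81.]
374 148 [25 26 26] [459. 316.  73.]
374 150 [39 38 37] [461. 315.  67.]
374 152 [59 60 61] [456. 322.  52.]
374 154 [62 64 64] [458. 320.  46.]
374 156 [61 62 63] [460. 318.  41.]
374 158 [74 68 62] [458. 322.  28.]
374 160 [145 120  85] [453. 329.  12.]
374 162 [130 108  75] [458. 323.  11.]
374 164 [89 76 58] [460. 322.   5.]
376 146 [47 49 50] [461. 322.  79.]
376 148 [88 80 68] [460. 324.  70.]
376 150 [113  95  70] [461. 324.  62.]
376 152 [79 63 52] [460. 326.  52.]
376 154 [73 54 47] [439. 353.  13.]
376 156 [77 53 43] [444. 348.  12.]
376 158 [80 54 41] [451. 341.  12.]
376 160 [109  84  58] [456. 336.  10.]
376 162 [153 126  87] [463. 327.  12.]
376 164 [125 104  72] [470. 320.  13.]
```

>>> step_arm:
  plan: "0 0 0 0 80;0 0 0 0 80;0 0 0.8 0 80;0 0 1.6 0 80;0 0 2 0 80;0 0 2 0 80"

```text
time_s: 5.75
eef_pos: [449.4, 347.9, -31.0]
ee_rot: [-0.001, 0.019, 1.0, -0.0]
force: [-0.0, -0.7, 0.2]
grip_width: 0.802
```

```bash
cat >> h.py <<'E'
def tip():
    s=readout.sense(); print(s['eef_pos'].round(1),s['force'].round(1),round(s['grip_width'],3),s['time_s'])
    p,d=cams.capture('scene'); P=maskpts('scene',np.ones(d.shape,bool),d); col=p[d>0].astype(int)
    e=s['eef_pos']; m=(np.hypot(P[:,0]-e[0],P[:,1]-e[1])<52)&(P[:,2]>e[2]-5)&(P[:,2]<e[2]+80)&(col.max(1)<75)
    print('lowest dark z',np.sort(P[m][:,2])[:12].round())
E
python3 -c "from h import *; tip()"
```

```text
[449.4 347.9 -31. ] [-0.  -0.7  0.2] 0.802 5.75
lowest dark z [-4. -2. -2. -1. -0. -0. -0. -0. -0. -0. -0.  0.]
```

>>> step_arm:
  plan: "0 0 0.5 0 80;0 0 0.8 0 80;0 0 0.8 0 80"

```text
time_s: 6.1
eef_pos: [450.0, 348.2, -37.8]
ee_rot: [0.0, 0.019, 1.0, 0.0]
force: [-1.0, -0.8, 5.1]
grip_width: 0.8
```

>>> step_arm:
  plan: "0 0 0 0 70;0 0 0 0 58;0 0 0 0 58;0 0 0 0 58;0 0 0 0 58"

```text
time_s: 6.6
eef_pos: [452.4, 349.4, -34.6]
ee_rot: [0.003, 0.019, 1.0, 0.002]
force: [-2.3, 0.6, 27.1]
grip_width: 0.649
```

```bash
python3 - <<'E'
from h import *
s=readout.sense();print(s['eef_pos'],s['force'],s['grip_width'],s['joints'])
p,d=cams.capture('scene');cv2.imwrite('pics/s4c.png',cv2.resize(p[110:190,330:430,::-1],(800,600),interpolation=cv2.INTER_CUBIC))
for c in (370,372,374,376):
    for r in range(154,172,2): print(c,r,p[r,c],xyz('scene',[[c,r]],d)[0].round())
E
```

```text
[452.42746041 349.43636836 -34.59515608] [-2.30450059  0.60323738 27.09082951] 0.6487554725592201 [ 4.52849335e-01  6.93385545e-01  1.58334072e+00 -1.65175485e-04
  8.57896203e-01 -1.07986344e+00]
370 154 [24 25 26] [462. 296.  64.]
370 156 [21 22 23] [461. 299.  53.]
370 158 [23 24 26] [454. 308.  35.]
370 160 [25 25 28] [456. 306.  29.]
370 162 [25 25 27] [457. 306.  21.]
370 164 [46 47 48] [461. 302.  18.]
370 166 [69 72 73] [455. 311.  -0.]
370 168 [72 75 76] [462. 303.   1.]
370 170 [69 73 74] [467. 298.  -0.]
372 154 [25 26 26] [460. 308.  55.]
372 156 [25 27 28] [461. 307.  48.]
372 158 [42 43 44] [457. 313.  33.]
372 160 [48 50 52] [456. 316.  23.]
372 162 [53 55 55] [462. 309.  23.]
372 164 [59 61 62] [458. 315.   8.]
372 166 [71 74 75] [461. 313.   3.]
372 168 [70 73 74] [466. 308.   1.]
372 170 [69 73 74] [471. 302.  -0.]
374 154 [34 28 27] [463. 314.  53.]
374 156 [46 37 32] [463. 314.  45.]
374 158 [64 59 58] [463. 316.  35.]
374 160 [83 73 64] [462. 318.  26.]
374 162 [108  94  73] [462. 319.  17.]
374 164 [87 77 64] [464. 318.  10.]
374 166 [87 88 85] [464. 318.   2.]
374 168 [72 76 76] [470. 312.   1.]
374 170 [71 74 75] [475. 307.  -1.]
376 154 [73 46 32] [436. 357.   9.]
376 156 [80 50 35] [443. 349.  10.]
376 158 [81 52 37] [450. 342.  11.]
376 160 [99 73 51] [457. 334.  12.]
376 162 [151 124  87] [462. 329.  10.]
376 164 [117  98  69] [471. 319.  14.]
376 166 [87 75 58] [471. 320.   5.]
376 168 [74 74 71] [474. 317.   1.]
376 170 [71 73 75] [483. 307.   5.]
```

View pics/s4c.png

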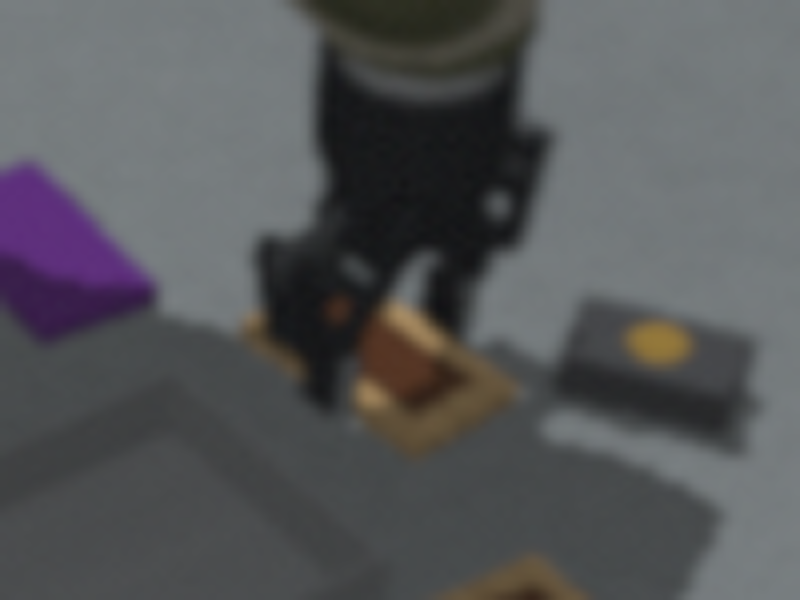

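Now the plate is held: 0.649 is about 55 mm. The fingertips touch the table when the z reading is near -35, so the real fingertip is about 34 mm above the reported TCP at this opening. I'll use that offset from here. Lift and carry.

>>> step_arm:
  plan: "0 0 -2 0 55;0 0 -6 0 55;0 0 -10 0 55;0 0 -10 0 55"
  grip_force: 40

```text
time_s: 7.05
eef_pos: [452.5, 349.5, 67.0]
ee_rot: [0.004, 0.019, 1.0, 0.002]
force: [0.4, 0.2, -1.5]
grip_width: 0.643
```

```bash
python3 - <<'E'
from h import *
move(470.5,-55.2,50,79.8)
p,d=cams.capture('top')
print([(round(x['conf'],2),x['extent']) for x in spotter.regions_of('top','plate0')])
E
```

```text
pos [452.5 349.5  67. ] jaw 87.8 j6 -1.08 t 7.0 -> row [ -3.33 -40.38   1.55] 8.0
[(0.95, [352.8, 160.7, 21.6, 35.5]), (0.87, [247.5, 172.2, 22.4, 31.4]), (0.58, [234.8, 271.6, 17.7, 35.2]), (0.58, [350.9, 217.9, 43.1, 57.8]), (0.57, [219.5, 211.4, 1.8, 10.2]), (0.56, [426.4, 215.1, 52.8, 43.2])]
```

>>> step_arm:
  plan: "-3.5 -40.4 0 8 55;-3.5 -40.4 0 8 55;-3.5 -40.4 0 8 55;-3.5 -40.4 0 8 55;-3.5 -40.4 0 8 55;-3.5 -40.4 0 8 55;-3.5 -40.4 0 8 55;-3.5 -40.4 0 8 55;-3.5 -40.4 0 8 55;-3.5 -40.4 0 8 55"

```text
time_s: 8.15
eef_pos: [468.7, -57.7, 60.7]
ee_rot: [-0.001, 0.09, 0.996, 0.0]
force: [0.4, 0.8, 0.0]
grip_width: 0.641
```

```bash
python3 - <<'E'
from h import *
move(472.2,-55.2,-26,79.8)
E
```

```text
pos [468.7 -57.7  60.7] jaw 79.7 j6 -1.76 t 8.2 -> row [-0.32  0.3   8.67] -0.1
```

>>> step_arm:
  plan: "-0.3 0.3 4 0 55;-0.3 0.3 7 0 55;-0.3 0.3 8 0 55;-0.3 0.3 8 0 55;-0.3 0.3 8 0 55"

```text
time_s: 8.65
eef_pos: [473.5, -54.1, -17.2]
ee_rot: [0.0, 0.088, 0.996, -0.0]
force: [-0.3, -0.6, -0.1]
grip_width: 0.638
```

```bash
python3 - <<'E'
from h import *
move(472.2,-55.2,-26,79.8)
p,d=cams.capture('scene');print(readout.sense()['force'],readout.sense()['grip_width'])
cv2.imwrite('pics/s5c.png',cv2.resize(p[180:280,220:345,::-1],(750,600),interpolation=cv2.INTER_CUBIC))
E
```

```text
pos [473.5 -54.1 -17.2] jaw 79.9 j6 -1.75 t 8.7 -> row [ 0.11 -0.14  0.88] 0.1
[ 0.50760367 -0.44500691 -0.09306289] 0.6420187700430642
```

View pics/s5c.png

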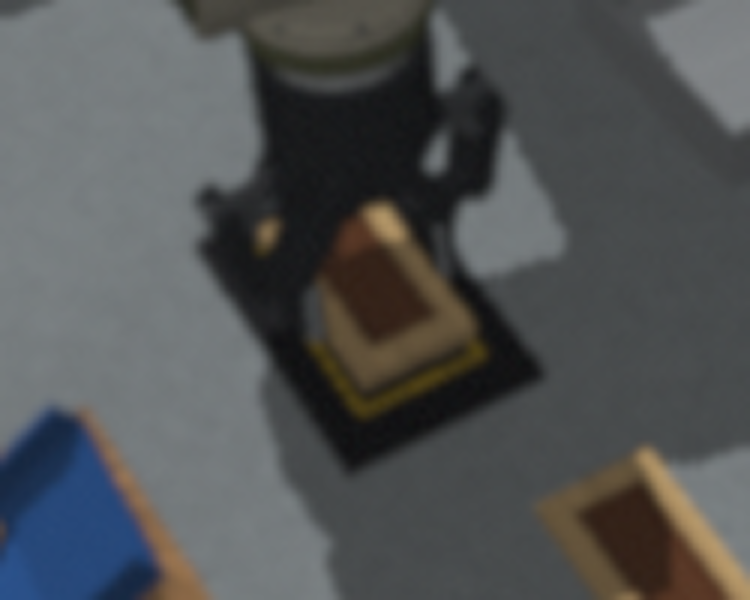

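Crop: the plate hovers about a centimetre above the board, lined up with the yellow outline and slightly toward the arm in the picture because of its height. Lower and release.

>>> step_arm:
  plan: "0.1 -0.1 0.6 0 55;0.1 -0.1 0.9 0 55;0.1 -0.1 1.0 0 55;0.1 -0.1 1.0 0 55;0.1 -0.1 1.0 0 80;0.1 -0.1 1.0 0 80;0.1 -0.1 -4 0 80;0.1 -0.1 -9 0 80;0.1 -0.1 -11 0 80"

```text
time_s: 9.6
eef_pos: [473.4, -55.9, 96.2]
ee_rot: [0.003, 0.089, 0.996, -0.001]
force: [0.3, 0.7, -0.1]
grip_width: 0.797
```

```bash
cat >> h.py <<'E'
def robust(n,d,c,rad,zt,tol=3):
    P=maskpts(n,np.ones(d.shape,bool),d)
    # height map in world xy grid, opened, largest component
    Q=P[(abs(P[:,0]-c[0])<rad)&(abs(P[:,1]-c[1])<rad)]
    g=1.5;N=int(2*rad/g); 
    from scipy.interpolate import griddata
    X,Y=np.meshgrid(np.arange(N)*g-rad+c[0],np.arange(N)*g-rad+c[1],indexing='ij')
    Z=cv2.medianBlur(griddata(Q[:,:2],Q[:,2],(X,Y),'nearest').astype(np.float32),5)
    m=(abs(Z-zt)<tol).astype(np.uint8); m=cv2.morphologyEx(m,cv2.MORPH_OPEN,np.ones((7,7),np.uint8))
    k,l,s,_=cv2.connectedComponentsWithStats(m)
    if k<2: return None
    b=l==1+np.argmax(s[1:,4]); q=np.c_[X[b],Y[b]]
    return np.round(q.mean(0),1),rect(q),round(float(np.median(Z[b])),1)
E
python3 - <<'E'
from h import *
s=readout.sense();print(s['force'],s['eef_pos'],s['time_s'])
for n in('top','scene'):
    p,d=cams.capture(n)
    for c,z in (((470,-55),16),((656,-54),10),((612,267),10)): print(n,robust(n,d,c,85,z))
move(657.5,-54.3,0,78.5)
E
```

```text
[ 0.28692011  0.70534548 -0.10297037] [473.44648878 -55.85040206  96.17142889] 9.6
top None
top (array([658.1, -54.9]), array([657.6, -54.7,  98.8,  55.4, -11.8]), 9.9)
top (array([611.5, 269.2]), array([611.8, 269. ,  96.8,  56.1,  -9.8]), 10.0)
scene (array([436.7, -49.4]), array([437.3, -49.7,  60.6,  36.2,  70.8]), 17.3)
scene (array([654.4, -51.8]), array([654.5, -51.7, 103. ,  58.5, -11.3]), 11.0)
scene (array([609. , 270.8]), array([609.2, 271.6, 105.5,  61.2,  -9.5]), 11.0)
pos [473.4 -55.8  95. ] jaw 79.8 j6 -1.76 t 9.7 -> row [-18.03   3.42   9.6 ] 1.3
```

>>> step_arm:
  plan: "-18.03 3.42 0 1.4 80;-18.03 3.42 0 1.4 80;-18.03 3.42 0 1.4 80;-18.03 3.42 0 1.4 80;-18.03 3.42 5 1.4 80;-18.03 3.42 9.6 1.4 80;-18.03 3.42 9.6 1.4 80;-18.03 3.42 9.6 1.4 80"

```text
time_s: 10.5
eef_pos: [655.2, -53.5, -4.0]
ee_rot: [-0.001, 0.101, 0.995, 0.0]
force: [2.3, -0.4, 0.8]
grip_width: 0.8
```

```bash
python3 - <<'E'
from h import *
n='top';p,d=cams.capture(n)
print(n,robust(n,d,(470,-55),85,16))
h=cv2.cvtColor(p,cv2.COLOR_RGB2HSV)
move(657.5,-54.3,-32,78.3)
E
```

```text
top None
pos [656.3 -53.8  -2.1] jaw 78.4 j6 -1.63 t 10.6 -> row [-0.12 -0.02  2.99] 0.1
```

>>> step_arm:
  plan: "-0.1 0 1.5 0 80;-0.1 0 2.6 0 80;-0.1 0 2.9 0 80;-0.1 0 2.9 0 80;-0.1 0 2.9 0 80;-0.1 0 2.9 0 55;-0.1 0 2.9 0 55;-0.1 0 2.9 0 55;-0.1 0 2.9 0 55;-0.1 0 2.9 0 55"

```text
time_s: 11.55
eef_pos: [656.9, -53.9, -32.1]
ee_rot: [0.001, 0.101, 0.995, -0.0]
force: [-1.4, 0.5, 5.0]
grip_width: 0.64
```

>>> step_arm:
  plan: "0 0 -3 0 55;0 0 -7 0 55;0 0 -9 0 55;0 0 -9 0 55;0 0 -9 0 55"

```text
time_s: 12.05
eef_pos: [655.9, -53.6, 56.1]
ee_rot: [-0.001, 0.101, 0.995, 0.0]
force: [-0.8, 0.1, -0.6]
grip_width: 0.642
```

```bash
python3 - <<'E'
from h import *
p,d=snap('scene','pics/s6.png'); m=None
print('pile1',robust('scene',d,(470,-55),85,17.3))
cv2.imwrite('pics/s6c.png',cv2.resize(p[190:310,230:380,::-1],(750,600),interpolation=cv2.INTER_CUBIC))
move(472,-55.2,58,79.8)
E
```

```text
pile1 (array([460., -71.]), array([462.9, -72.3, 100.8,  27.3, -14. ]), 17.4)
pos [655.5 -53.5  55.3] jaw 78.4 j6 -1.63 t 12.1 -> row [17.94 -3.85 -0.22] -1.4
```

View pics/s6c.png

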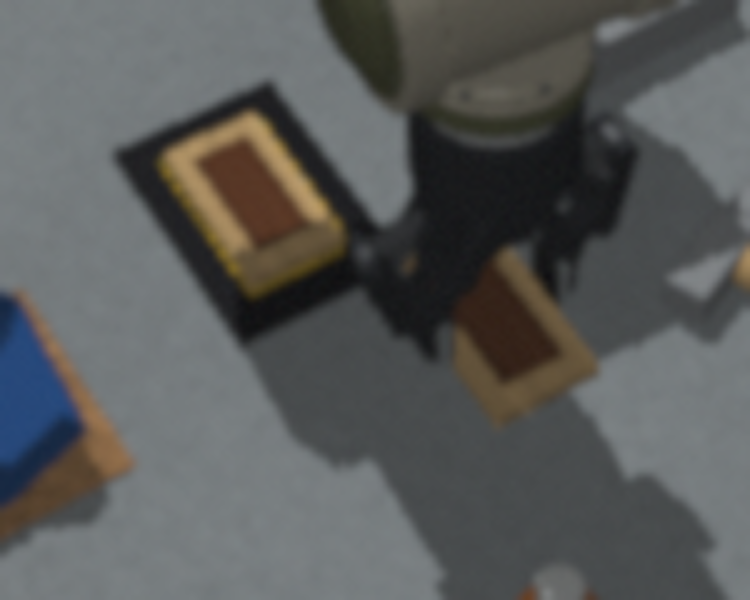

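Crop: the first plate lies square on the outline, with a thin, fairly even yellow rim showing at left and below. The second plate is held.

>>> step_arm:
  plan: "18.0 -3.75 -0.5 -1.4 55;18.0 -3.75 -0.5 -1.4 55;18.0 -3.75 -0.5 -1.4 55;18.0 -3.75 -0.5 -1.4 55;18.0 -3.75 -0.5 -1.4 55;18.0 -3.75 2 -1.4 55;18.0 -3.75 4 -1.4 55;18.0 -3.75 4 -1.4 55;18.0 -3.75 4 -1.4 55"

```text
time_s: 13.0
eef_pos: [472.6, -54.3, 16.7]
ee_rot: [-0.001, 0.089, 0.996, 0.0]
force: [-0.3, -0.2, -0.2]
grip_width: 0.634
```

```bash
python3 -c "
from h import *
move(471.2,-55.3,-16,79.8)"
```

```text
pos [472.6 -54.3  16.7] jaw 79.8 j6 -1.75 t 13.0 -> row [ 0.11 -0.13  3.27] 0.0
```

>>> step_arm:
  plan: "0.1 -0.1 2 0 55;0.1 -0.1 3 0 55;0.1 -0.1 3.3 0 55;0.1 -0.1 3.3 0 55;0.1 -0.1 3.3 0 55;0.1 -0.1 3.3 0 80;0.1 -0.1 3.3 0 80;0.1 -0.1 -2 0 80;0.1 -0.1 -7 0 80;0.1 -0.1 -9 0 80"

```text
time_s: 14.0
eef_pos: [472.7, -55.6, 111.0]
ee_rot: [0.003, 0.089, 0.996, -0.001]
force: [-0.1, -0.4, -0.7]
grip_width: 0.8
```

```bash
python3 -c "
from h import *
print(readout.sense()['force'])
move(611.5,269,0,80)"
```

```text
[-0.05230706 -0.36414223 -0.74409957]
pos [472.7 -55.6 111. ] jaw 79.8 j6 -1.76 t 14.0 -> row [-7.87 34.41 11.11] -0.2
```

>>> step_arm:
  plan: "-7.87 34.41 0 -0.2 80;-7.87 34.41 0 -0.2 80;-7.87 34.41 0 -0.2 80;-7.87 34.41 0 -0.2 80;-7.87 34.41 0 -0.2 80;-7.87 34.41 0 -0.2 80;-7.87 34.41 0 -0.2 80;-7.87 34.41 5 -0.2 80;-7.87 34.41 9 -0.2 80;-7.87 34.41 9 -0.2 80"

```text
time_s: 15.0
eef_pos: [606.0, 269.1, 11.1]
ee_rot: [-0.005, 0.087, 0.996, -0.002]
force: [-0.3, 0.6, -0.4]
grip_width: 0.8
```

```bash
python3 - <<'E'
from h import *
n='top'; p,d=cams.capture(n)
print('pile',robust(n,d,(470,-55),85,26)); print('w',robust(n,d,(529,417),60,25))
P=robust(n,d,(471,-55),85,16); print(P)
move(611.5,269,-32,80)
E
```

```text
pile (array([472.9, -57.9]), array([474.7, -56.5, 100.7,  55.2,  -8.4]), 25.9)
w (array([529.9, 422.1]), array([529.7, 421. ,  70.2,  37.5,  18.4]), 25.2)
None
pos [608.3 269.3  15.3] jaw 80.0 j6 -1.16 t 15.1 -> row [-0.35  0.03  4.73] 0.0
```

>>> step_arm:
  plan: "0 0 3 0 80;0 0 4.5 0 80;0 0 5.2 0 80;0 0 5.2 0 80;0 0 5.2 0 80;0 0 5.2 0 80;0 0 5.2 0 55;0 0 5.2 0 55;0 0 5.2 0 55;0 0 5.2 0 55"

```text
time_s: 16.05
eef_pos: [610.3, 269.8, -33.8]
ee_rot: [0.001, 0.087, 0.996, 0.0]
force: [-1.0, -0.7, 5.8]
grip_width: 0.648
```

>>> step_arm:
  plan: "0 0 0 0 55;0 0 -3 0 55;0 0 -8 0 55;0 0 -11 0 55;0 0 -11 0 55;0 0 -11 0 55;0 0 -11 0 55"

```text
time_s: 16.75
eef_pos: [608.7, 269.4, 73.3]
ee_rot: [-0.001, 0.087, 0.996, -0.0]
force: [0.4, -0.2, -0.8]
grip_width: 0.64
```

```bash
python3 - <<'E'
from h import *
n='top'; p,d=cams.capture(n)
h=cv2.cvtColor(p,cv2.COLOR_RGB2HSV)
print('pile',robust(n,d,(470,-55),85,26))
n='scene'; p,d=cams.capture(n); print('pile scene',robust(n,d,(470,-55),85,27),robust(n,d,(470,-55),110,7)) 
move(471.2,-55.5,75,79.8)
E
```

```text
pile (array([473.2, -57.4]), array([473.7, -58.3,  99.1,  56.4, -10.7]), 26.1)
pile scene (array([465.2, -53.7]), array([465.2, -53.5, 106.5,  59.9,  -9.5]), 27.2) (array([467.8, -54.2]), array([467.2, -54.5, 156.3, 103.3,  -9.5]), 7.2)
pos [608.9 269.4  73.3] jaw 80.0 j6 -1.16 t 16.9 -> row [  7.93 -34.39  -0.11] 0.2
```

>>> step_arm:
  plan: "7.95 -34.4 0 0.2 55;7.95 -34.4 0 0.2 55;7.95 -34.4 0 0.2 55;7.95 -34.4 0 0.2 55;7.95 -34.4 0 0.2 55;7.95 -34.4 0 0.2 55;7.95 -34.4 0 0.2 55;7.95 -34.4 2 0.2 55;7.95 -34.4 4 0.2 55;7.95 -34.4 4 0.2 55"

```text
time_s: 17.85
eef_pos: [469.8, -55.1, 32.7]
ee_rot: [-0.003, 0.089, 0.996, 0.001]
force: [-0.8, 0.5, -0.4]
grip_width: 0.639
```

>>> step_arm:
  plan: "0 0 0 0 55;0 0 0 0 55"

```text
time_s: 18.05
eef_pos: [472.2, -55.2, 35.7]
ee_rot: [0.001, 0.088, 0.996, -0.0]
force: [-1.0, -0.5, 0.1]
grip_width: 0.644
```

```bash
python3 -c "
from h import *
move(471.2,-55.3,-6.5,79.8)"
```

```text
pos [472.2 -55.2  35.7] jaw 79.9 j6 -1.76 t 18.1 -> row [ 0.1  -0.02  4.22] 0.1
```

>>> step_arm:
  plan: "0.1 0 2 0 55;0.1 0 3.5 0 55;0.1 0 4.1 0 55;0.1 0 4.2 0 55;0.1 0 4.2 0 55;0.1 0 4.2 0 80;0.1 0 4.2 0 80;0.1 0 -1 0 80;0.1 0 -6 0 80;0.1 0 -8 0 80"

```text
time_s: 19.05
eef_pos: [472.2, -55.7, 119.4]
ee_rot: [0.003, 0.089, 0.996, -0.001]
force: [0.5, -0.0, 0.6]
grip_width: 0.804
```

```bash
python3 -c "
from h import *
print(readout.sense()['force'])
p,d=cams.capture('top');print(robust('top',d,(529,418),60,25),blob('top',d,(529.7,418),50,18,30))
move(529.6,418,40,113.5)"
```

```text
[ 0.50790547 -0.00670159  0.58669671]
(array([529.3, 420.2]), array([530. , 420.1,  70.6,  40. ,  22.4]), 24.6) (array([529.5, 417.5,  24.4,  23.6, 266. ]), array([529.5, 417.1,  68.5,  41.4,  25.3]))
pos [473.1 -56.  121.2] jaw 79.8 j6 -1.76 t 19.1 -> row [ 2.89 47.67  8.  ] -33.7
```

>>> step_arm:
  plan: "2.89 47.65 0 -33.7 80;2.89 47.65 0 -33.7 80;2.89 47.65 0 -33.7 80;2.89 47.65 0 -33.7 80;2.89 47.65 0 -33.7 80;2.89 47.65 0 -33.7 80;2.89 47.65 0 -33.7 80;2.89 47.65 0 -33.7 80;2.89 47.65 0 -33.7 80;2.89 47.65 0 -33.7 80"

```text
time_s: 20.1
eef_pos: [525.7, 422.4, 114.6]
ee_rot: [0.0, -0.205, 0.979, 0.0]
force: [-0.7, -0.2, 0.6]
grip_width: 0.799
```

>>> step_arm:
  plan: "0 0 5 0 70;0 0 8 0 70;0 0 8 0 70;0 0 8 0 70"

```text
time_s: 20.5
eef_pos: [526.9, 419.0, 36.1]
ee_rot: [0.0, -0.204, 0.979, 0.0]
force: [0.0, -0.9, 0.7]
grip_width: 0.701
```

```bash
python3 - <<'E'
from h import *
for n,z in(('top',0),('scene',1.2)):
    p,d=cams.capture(n); print(n,'w',blob(n,d,(529.5,417.5),45,18,30) if n=='scene' else '','pile',robust(n,d,(470,-55),85,36+z),'board',robust(n,d,(470,-55),110,6+z),'tray',blob(n,d,(480,-278),110,20,130))
    if n=='top': cv2.imwrite('pics/t2c.png',cv2.resize(p[180:260,300:470,::-1],(800,376),interpolation=cv2.INTER_CUBIC))
move(529.5,417.6,-22,113.5)
E
```

```text
top w  pile (array([472.1, -57.7]), array([474.1, -58.7, 100.6,  57.8, -10.5]), 36.1) board (array([508.8, -46.1]), array([486.7, -58. , 120.6, 102.4, -11.3]), 6.1) tray (array([ 482.9, -273.6,   54.2,   75.2,  939. ]), array([ 483.1, -274. ,  147.9,   89.4,   76.4]))
scene w (array([530.9, 415.7,  26. ,  22.1, 232. ]), array([529. , 419.1,  70.6,  44.6,  23.8])) pile (array([465.3, -52.8]), array([463.9, -52.9, 107. ,  60.3, -10.5]), 37.3) board (array([468.4, -55.5]), array([466.5, -54.3, 153.9, 103.1, -10.4]), 7.1) tray (array([ 486.6, -273.8,   50.5,   88.5, 1437. ]), array([ 481. , -275.4,  145.7,   92.5,   76.8]))
pos [527.7 419.4  37.6] jaw 113.5 j6 -1.48 t 20.6 -> row [-0.07 -0.24  5.96] 0.0
```

View pics/t2c.png

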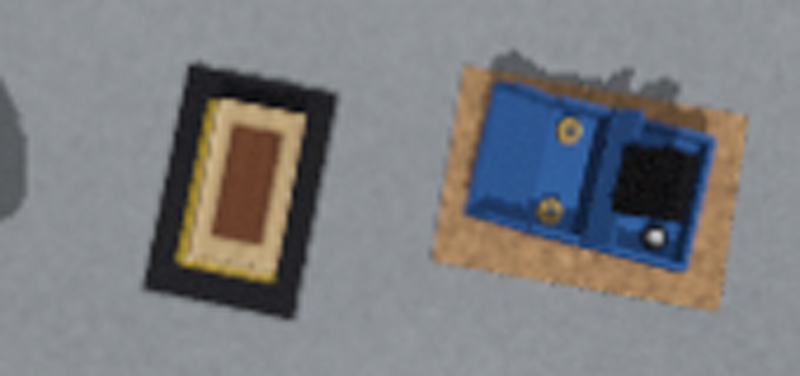

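Crop: three plates form one square pile on the outline. The tray shows two rivets in the chute bay and one stud beside the handle. Grasping the weight.

>>> step_arm:
  plan: "-0.1 -0.2 4 0 70;-0.1 -0.2 6.3 0 70;-0.1 -0.2 6.5 0 70;-0.1 -0.2 6.5 0 70;-0.1 -0.2 6.5 0 35;-0.1 -0.2 6.5 0 35;-0.1 -0.2 6.5 0 35;-0.1 -0.2 6.5 0 35;-0.1 -0.2 6.5 0 35;-0.1 -0.2 6.5 0 35"
  grip_force: 70

```text
time_s: 21.6
eef_pos: [529.5, 418.7, -26.9]
ee_rot: [0.002, -0.204, 0.979, 0.001]
force: [-0.9, 1.2, 6.4]
grip_width: 0.45
```

>>> step_arm:
  plan: "0 0 -3 0 35;0 0 -8 0 35;0 0 -12 0 35;0 0 -13 0 35;0 0 -13 0 35;0 0 -13 0 35"

```text
time_s: 22.2
eef_pos: [527.1, 416.8, 97.3]
ee_rot: [-0.002, -0.204, 0.979, -0.001]
force: [0.5, -0.1, -7.0]
grip_width: 0.452
```

```bash
python3 -c "
from h import *
p,d=cams.capture('top');print(robust('top',d,(471,-55),85,36)); p,d=cams.capture('scene');print(robust('scene',d,(529,418),80,25))
move(470.8,-55.4,100,79.8)"
```

```text
(array([474. , -58.8]), array([474.8, -59. , 102.1,  57.2, -10.8]), 36.1)
None
pos [527.1 416.9  97.1] jaw 113.5 j6 -1.49 t 22.3 -> row [ 24.01 -41.06  -0.16] 33.7
```

>>> step_arm:
  plan: "23.9 -41.1 0 33.7 35;23.9 -41.1 0 33.7 35;23.9 -41.1 0 33.7 35;23.9 -41.1 0 33.7 35;23.9 -41.1 0 33.7 35;23.9 -41.1 0 33.7 35;23.9 -41.1 0 33.7 35;23.9 -41.1 0 33.7 35;23.9 -41.1 0 33.7 35;23.9 -41.1 0 33.7 35"

```text
time_s: 23.3
eef_pos: [471.9, -57.9, 99.0]
ee_rot: [-0.001, 0.09, 0.996, -0.0]
force: [0.8, 0.7, -7.1]
grip_width: 0.449
```

>>> step_arm:
  plan: "0 0 3 0 35;0 0 5 0 35;0 0 5 0 35;0 0 5 0 35;0 0 5 0 35"

```text
time_s: 23.8
eef_pos: [473.7, -54.8, 50.8]
ee_rot: [0.001, 0.089, 0.996, -0.0]
force: [-0.1, -1.1, -5.5]
grip_width: 0.454
```

```bash
python3 -c "
from h import *
move(472,-55.5,9.5,79.8)"
```

```text
pos [473.7 -54.8  50.8] jaw 79.8 j6 -1.76 t 23.8 -> row [ 0.16 -0.1   4.13] 0.0
```

>>> step_arm:
  plan: "0.12 -0.1 2 0 35;0.12 -0.1 3.3 0 35;0.12 -0.1 3.8 0 35;0.12 -0.1 4.0 0 35;0.12 -0.1 4.1 0 35;0.12 -0.1 4.1 0 35;0.12 -0.1 4.1 0 35"

```text
time_s: 24.5
eef_pos: [472.0, -55.6, 9.5]
ee_rot: [0.0, 0.089, 0.996, -0.0]
force: [-0.7, 0.5, -5.8]
grip_width: 0.453
```

>>> step_arm:
  plan: "0 0 0 0 60;0 0 0 0 65;0 0 0 0 65;0 0 -5 0 65;0 0 -10 0 65;0 0 -15 0 65;0 0 -15 0 65;0 0 -15 0 65"

```text
time_s: 25.3
eef_pos: [472.0, -55.7, 160.0]
ee_rot: [0.001, 0.089, 0.996, -0.0]
force: [-0.6, 0.2, -0.3]
grip_width: 0.652
```

```bash
python3 - <<'E'
from h import *
n='scene';p,d=cams.capture(n);print('w',robust(n,d,(471,-55),80,62),'pile',robust(n,d,(471,-55),85,37))
P=maskpts(n,(p[...,2].astype(int)>p[...,0].astype(int)+25),d);Q=P[np.hypot(P[:,0]-480,P[:,1]+277)<110]; print('blue',rect(Q))
for n in('scene','top'):
  p,d=cams.capture(n); print(n,'tray z>20',blob(n,d,(480,-277),110,26,60), 'handle>75',blob(n,d,(480,-277),110,75,125))
  for r in spotter.regions_of(n,'tray_handle')[:2]:
    Q=maskpts(n,r['pixels'],d); print('reg',round(r['conf'],2),r['extent'],Q.min(0).round(),Q.max(0).round())
  cv2.imwrite(f'pics/{n}h.png',cv2.resize(p[180:260,380:470,::-1] if n=='top' else p[240:320,160:270,::-1],(800,600),interpolation=cv2.INTER_CUBIC))
print(readout.sense()['eef_pos'],readout.sense()['joints'])
E
```

```text
w (array([444.7, -47.8]), array([444.2, -48. ,  48. ,  31.5, -90. ]), 62.1) pile (array([421.6, -64.6]), array([422. , -64.2,  22.5,  18. , -90. ]), 35.9)
blue [ 462.9 -272.   145.1  132.4   78. ]
scene tray z>20 (array([ 489.8, -263.1,   37.7,  -89.3,  797. ]), array([ 481.2, -275.4,  146.2,   91.6,   77.1])) handle>75 (array([ 478. , -304.1,   97.5,  -18.6,  304. ]), array([ 472.8, -302.4,   48.3,   37.9,  -12.1]))
reg 0.63 [212.9, 277.4, 69.3, 61.8] [ 393. -356.    3.] [ 540. -197.  116.]
top tray z>20 (array([ 486.7, -262.1,   39.2,   76.8,  510. ]), array([ 482.9, -274. ,  147.3,   89.7,   76.7])) handle>75 (array([ 476.2, -302.3,   95.9,  -10.6,  226. ]), array([ 476.5, -302.2,   44.8,   37.5,  -12.2]))
reg 0.62 [424.1, 218.8, 53.6, 44.7] [ 423. -364.   -2.] [ 547. -194.  116.]
[471.21292402 -55.36401094 157.93588031] [-3.64610499e-01  2.43506128e-01  1.70660766e+00  1.17726794e-05
  1.19374074e+00 -1.75760075e+00]
```

View pics/sceneh.png

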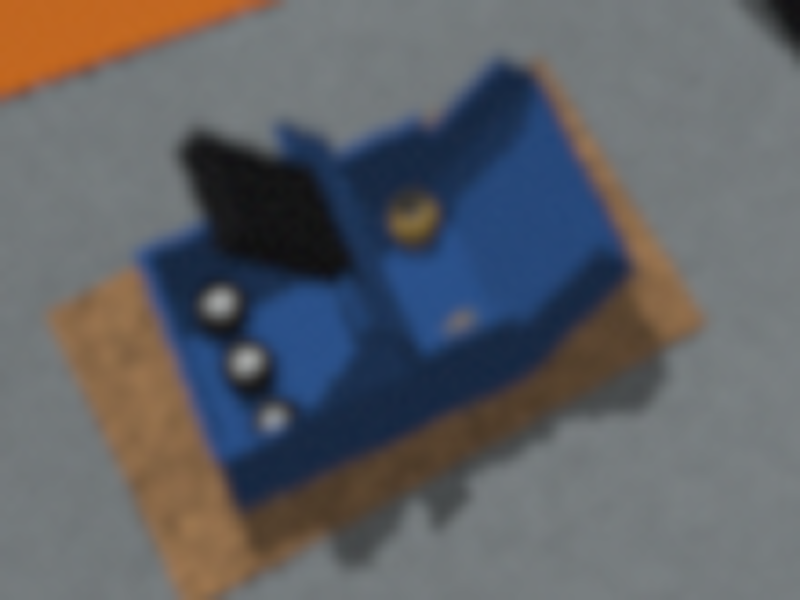

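Crop: three studs in the deep bay at left, two rivets in the chute bay, and the black handle leaning toward -y. The moves give no direct tilt, so I'll test high above the table whether an out-of-reach goal tips the tool.

>>> step_arm:
  plan: "0 0 -20 0 65;0 0 -20 0 65;0 0 -20 0 65;0 0 -20 0 65;-50 0 -20 0 65;-50 0 -20 0 65;-50 0 -20 0 65;-50 0 -20 0 65;-50 0 -20 0 65;-50 0 -20 0 65"

```text
time_s: 26.55
eef_pos: [714.8, -100.6, 346.5]
ee_rot: [0.005, 0.089, 0.996, -0.0]
force: [55.8, -14.0, 35.9]
grip_width: 0.652
```

>>> step_arm:
  plan: "-50 0 0 0 65;-50 0 0 0 65;-50 0 0 0 65;-50 0 0 0 65;-50 0 0 0 65;-50 0 0 0 65;-50 0 0 0 65;-50 0 0 0 65;-50 0 0 0 65;-50 0 0 0 65"

```text
time_s: 27.55
eef_pos: [781.8, -120.3, 227.7]
ee_rot: [0.023, 0.089, 0.996, -0.001]
force: [0.2, -0.1, -0.6]
grip_width: 0.651
```

```bash
python3 - <<'E'
from h import *
s=readout.sense();print(s['eef_pos'],s['ee_rot'],s['joints'])
n='top';p,d=cams.capture(n);print('w',robust(n,d,(472,-57),80,61),'pile',robust(n,d,(471,-55),85,36))
n='scene';p,d=cams.capture(n);print('w',robust(n,d,(472,-57),80,62.3),'pile',robust(n,d,(471,-55),85,37.3))
E
```

```text
[ 781.76839798 -120.34937887  227.65377743] [ 0.02318236  0.08872307  0.9957855  -0.00142619] [-0.30289405  1.04958848  0.18736427  0.00736175  1.85871499 -1.69370999]
w None pile None
w None pile None
```

>>> step_arm:
  plan: "-30 0 -60 0 65;-30 0 -60 0 65;-30 0 -60 0 65;-30 0 -60 0 65;-30 0 -60 0 65;-30 0 -60 0 65;-30 0 -60 0 65;-30 0 -60 0 65;-30 0 -60 0 65;-30 0 -60 0 65"

```text
time_s: 28.65
eef_pos: [685.1, -109.0, 415.8]
ee_rot: [0.037, 0.089, 0.995, -0.002]
force: [-0.8, 0.2, 0.3]
grip_width: 0.653
```

```bash
python3 - <<'E'
from h import *
s=readout.sense();print(s['eef_pos'],s['ee_rot'],s['joints'],s['force'])
E
```

```text
[ 685.08486381 -108.99325099  415.75718961] [ 0.036688    0.08869759  0.99538003 -0.00230767] [-0.33172166  0.78879586  0.18760668  0.0151774   2.09278707 -1.71672477] [-0.81652196  0.16200429  0.28415734]
```

The out-of-reach push left the tool about 4° off vertical, so I'll undo that by pushing against the inner limit. For the pour I'll grip the handle by its 44 mm width, with the jaw axis along the tray's x. The tray can then be pivoted in the pads by pressing its edge on fixed things.

>>> step_arm:
  plan: "50 0 10 0 65;50 0 10 0 65;50 0 10 0 65;50 0 10 0 65;50 0 10 0 65;50 0 10 0 65;50 0 10 0 65;50 0 10 0 65;50 0 10 0 65;50 0 10 0 65"

```text
time_s: 29.65
eef_pos: [274.4, -34.7, 299.4]
ee_rot: [0.037, 0.088, 0.995, -0.002]
force: [-0.4, -0.8, 0.8]
grip_width: 0.647
```

```bash
cat >> h.py <<'E'
def st():
    s=readout.sense(); w,a,b,c=s['ee_rot']; M=R.from_quat([a,b,c,w]).as_matrix()
    print('t',round(s['time_s'],1),'pos',s['eef_pos'].round(1),'toolz',M[:,2].round(3),'jaw',M[:,1].round(3),'J',s['joints'].round(2),'F',s['force'].round(1),'g',round(s['grip_width'],3))
E
python3 -c "from h import *; st()"
```

```text
t 29.6 pos [274.4 -34.7 299.4] toolz [ 0.072 -0.011 -0.997] jaw [0.176 0.984 0.002] J [-0.6  -0.4   1.93  0.03  1.55 -1.99] F [-0.4 -0.8  0.8] g 0.647
```

>>> step_arm:
  plan: "30 0 0 0 65;30 0 0 0 65;30 0 0 0 65;30 0 0 0 65;30 0 0 0 65;30 0 0 0 65"

```text
time_s: 30.25
eef_pos: [129.8, -11.3, 292.0]
ee_rot: [0.023, 0.091, 0.996, -0.001]
force: [0.9, 50.5, 2.8]
grip_width: 0.652
```

```bash
python3 -c "from h import *; st()"
```

```text
t 30.2 pos [129.8 -11.3 292. ] toolz [ 0.045 -0.006 -0.999] jaw [0.182 0.983 0.003] J [-1.51 -0.97  2.12  0.05  1.99 -2.88] F [ 0.9 50.5  2.8] g 0.652
```

>>> step_arm:
  plan: "2 0 0 0 65;4 0 0 0 65;6 0 0 0 65;8 0 0 0 65;8 0 0 0 65"

```text
time_s: 30.75
eef_pos: [120.4, -7.4, 293.9]
ee_rot: [0.006, 0.086, 0.996, -0.002]
force: [0.3, 0.5, -0.5]
grip_width: 0.65
```

```bash
python3 -c "from h import *; st()"
```

```text
t 30.8 pos [120.4  -7.4 293.9] toolz [ 0.011 -0.004 -1.   ] jaw [ 0.171  0.985 -0.002] J [-1.49 -0.97  2.11  0.01  1.99 -2.88] F [ 0.3  0.5 -0.5] g 0.65
```

```bash
python3 -c "
from h import *
s=readout.sense()
move(475.9,-303.7,150,-13.1)
p,d=cams.capture('top'); n='top'
print('w',blob(n,d,(472,-57),50,52,70),'pile',robust(n,d,(471,-55),85,36), 'handle',blob(n,d,(480,-277),110,75,125))
"
```

```text
pos [120.4  -7.4 293.9] jaw 80.2 j6 -2.88 t 30.8 -> row [-39.91 -23.09  14.91] -86.7
w (array([473.9, -57.5,  60.9, -10.4, 328. ]), array([474.1, -57.6,  69.9,  39.8, -10. ])) pile (array([431.2, -56.1]), array([431.5, -56. ,  43.2,  14. ,  84.8]), 35.8) handle (array([ 475.6, -302.7,   96.2,  -14.5,  220. ]), array([ 476.2, -303.7,   44.8,   35.7,  -16.3]))
```

>>> step_arm:
  plan: "-10 -3 0 8 65;-15 -6 0 16 65;-20 -9 0 24 65;-25 -12 0 32 65;-30 -15 0 40 65;-34 -18 0 48 65;-38 -21 0 56 65;-39.9 -23.1 0 64 65;-39.9 -23.1 0 72 65;-39.9 -23.1 0 80 65"

```text
time_s: 31.8
eef_pos: [431.6, -266.5, 298.0]
ee_rot: [0.005, 0.647, 0.763, 0.002]
force: [-0.5, 0.4, 0.7]
grip_width: 0.65
```

```bash
python3 -c "
from h import *
st(); move(475.9,-303.7,140,-13.1)
"
```

```text
t 31.8 pos [ 431.6 -266.5  298. ] toolz [ 0.011 -0.003 -1.   ] jaw [0.987 0.163 0.01 ] J [-0.79  0.22  1.37  0.01  1.54 -0.95] F [-0.5  0.4  0.7] g 0.65
pos [ 431.6 -266.5  298. ] jaw 9.4 j6 -0.95 t 31.8 -> row [-4.32  3.61 15.86] 22.5
```

>>> step_arm:
  plan: "-4.3 3.6 5 8 65;-4.3 3.6 10 16 65;-4.3 3.6 15.8 22.5 65;-4.3 3.6 15.8 22.5 65;-4.3 3.6 15.8 22.5 65;-4.3 3.6 15.8 22.5 65;-4.3 3.6 15.8 22.5 65;-4.3 3.6 15.8 22.5 65"

```text
time_s: 32.6
eef_pos: [474.5, -303.1, 143.2]
ee_rot: [0.006, 0.782, 0.624, 0.004]
force: [-0.2, -0.1, 0.0]
grip_width: 0.652
```

```bash
python3 -c "
from h import *
st(); move(475.9,-303.7,45,-13.1)
n='scene'; p,d=cams.capture(n); print(blob(n,d,(480,-277),110,26,60))
"
```

```text
t 32.6 pos [ 474.5 -303.1  143.2] toolz [ 0.013 -0.006 -1.   ] jaw [ 0.975 -0.222  0.014] J [-0.78  0.44  1.48  0.01  1.22 -0.56] F [-0.2 -0.1  0. ] g 0.652
pos [ 474.5 -303.1  143.2] jaw -12.8 j6 -0.56 t 32.6 -> row [-0.01  0.01  9.82] 0.3
(array([ 490.1, -262.6,   37.5,  -89.4,  802. ]), array([ 481. , -275.4,  145.6,   92.9,   76.7]))
```

>>> step_arm:
  plan: "0 0 4 0 65;0 0 8 0 65;0 0 9.7 0.3 65;0 0 9.7 0.3 65;0 0 9.7 0.3 65;0 0 9.7 0.3 40;0 0 9.7 0.3 40;0 0 9.7 0.3 40;0 0 9.7 0.3 40"
  grip_force: 25

```text
time_s: 33.55
eef_pos: [475.7, -303.8, 46.3]
ee_rot: [0.006, 0.783, 0.621, 0.003]
force: [-0.2, -0.6, 6.9]
grip_width: 0.511
```

```bash
python3 -c "
from h import *
st()
n='scene'; p,d=cams.capture(n); print(blob(n,d,(480,-277),110,26,60)); cv2.imwrite('pics/g1.png',cv2.resize(p[210:320,160:280,::-1],(654,600),interpolation=cv2.INTER_CUBIC))
"
```

```text
t 33.5 pos [ 475.7 -303.8   46.3] toolz [ 0.013 -0.006 -1.   ] jaw [ 0.974 -0.227  0.014] J [-0.78  0.55  1.57  0.01  1.   -0.55] F [-0.2 -0.6  6.9] g 0.511
(array([ 491.9, -262.9,   37.5,  -89.4,  803. ]), array([ 483.5, -276. ,  145.4,   92.2,   76.8]))
```

View pics/g1.png

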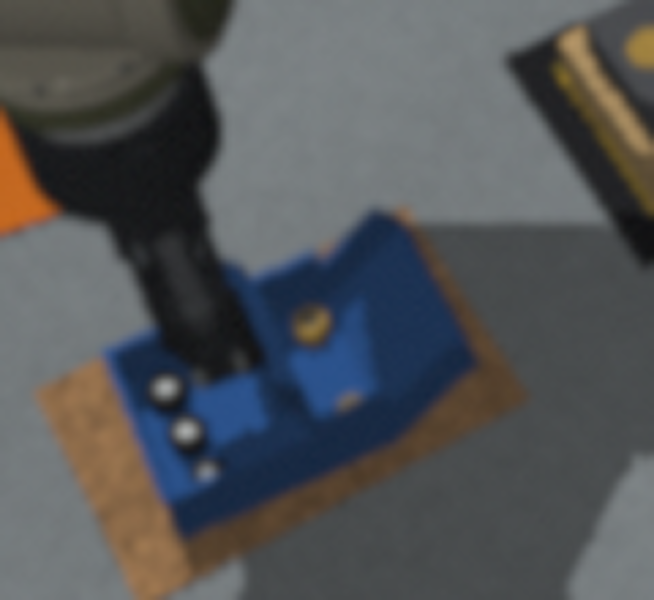

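Crop: the jaws hold the handle by its width (0.511, about 43 mm) and all studs and rivets are in place. I'll try tipping the tray about its floor edge on the grippy mat, with the arm following that arc.

>>> step_arm:
  plan: "0 0 0.15 0 40;0.45 0 -0.1 0 40;0.9 0 -0.35 0 40;1.4 0 -0.6 0 40;1.87 0 -0.84 0 40;2.37 0 -1.0 0 40;2.87 0 -1.15 0 40;2.87 0 -1.15 0 40;2.87 0 -1.15 0 40"
  grip_force: 20

```text
time_s: 34.5
eef_pos: [481.4, -275.0, 55.8]
ee_rot: [0.005, 0.783, 0.621, 0.003]
force: [0.1, -0.1, -3.0]
grip_width: 0.51
```

```bash
cat >> h.py <<'E'
def tilt(c,x=0):
    """fit of blue tray silhouette: normal of planar floor patches via scene depth; print tray blue extents in gripper-aligned frame"""
    s=readout.sense(); w,a,b,cc=s['ee_rot']; M=R.from_quat([a,b,cc,w]).as_matrix(); u=M[:,0]; v=M[:,1]
    for n in ('scene','top'):
        p,d=cams.capture(n); q=p.astype(int); m=(q[...,2]>q[...,0]+25)&(q[...,2]>45)
        m=cv2.erode(m.astype(np.uint8),np.ones((2,2)))>0
        P=maskpts(n,m,d); P=P[np.hypot(P[:,0]-c[0],P[:,1]-c[1])<170]
        r=P-s['eef_pos']; Y=r@u; X=r@v; Z=P[:,2]
        print(n,len(P),'y',np.percentile(Y,[1,99]).round(),'z',np.percentile(Z,[1,99]).round(),'lip end z',[np.median(Z[Y>Y.max()-k]).round(1) for k in (8,20,40)],'ymax',Y.max().round(1))
        # dominant plane (side wall ignored) by ransac: report tips
        rng=np.random.default_rng(0); G=np.c_[Y,X,Z]; out=[]; 
        for _ in range(2):
            best=None
            if len(G)<40: break
            for _ in range(300):
                t=G[rng.choice(len(G),3,False)]; nn=np.cross(t[1]-t[0],t[2]-t[0]); L=np.linalg.norm(nn)
                if L<200: continue
                nn/=L; k=abs((G-t[0])@nn)<2.5
                if abs(nn[1])<.25 and (best is None or k.sum()>best[0].sum()): best=(k,nn)
            if best is None: break
            nn=best[1]*np.sign(best[1][2]); out.append((int(best[0].sum()),round(float(np.arctan2(nn[0],nn[2])),2))); G=G[~best[0]]
        print('   planes (n, tip rad toward +y; chute itself = tip-0.61)',out)
E
python3 -c "
from h import *
st(); tilt((483,-276))
"
```

```text
t 34.5 pos [ 481.4 -275.    55.8] toolz [ 0.011 -0.003 -1.   ] jaw [ 0.974 -0.228  0.011] J [-0.73  0.52  1.59  0.01  1.01 -0.51] F [ 0.1 -0.1 -3. ] g 0.51
scene 1675 y [-40.  99.] z [15. 79.] lip end z [np.float64(46.4), np.float64(43.9), np.float64(39.1)] ymax 100.7
   planes (n, tip rad toward +y; chute itself = tip-0.61) [(449, 0.01), (359, -0.63)]
top 588 y [23. 99.] z [ 11. 325.] lip end z [np.float64(44.3), np.float64(41.0), np.float64(34.8)] ymax 102.8
   planes (n, tip rad toward +y; chute itself = tip-0.61) [(266, -0.55), (108, -0.48)]
```

The mat let the edge slip and the grip held the tray rigidly, so it just lifted level. A firm stop is needed, and the pan's outer wall will do. I'll carry the tray to the pan's -x side with the lip facing the wall. First I'll measure the pan's yaw.

```bash
python3 -c "
from h import *
n='top';p,d=cams.capture(n)
r=spotter.regions_of(n,'pan')
for q in r[:1]:
    P=maskpts(n,q['pixels'],d); print(rect(P)); c,_=cv2.findContours(q['pixels'].astype(np.uint8),0,1); c=max(c,key=len)[:,0]; W=onplane(n,c,36); print('rim36',rect(W))
P=blob(n,d,(474,187),110,28,45); print('rim',P)
n='scene';p,d=cams.capture(n);print('rim',blob(n,d,(474,187),100,28,45))
move(297,213,220,-98.5)
"
```

```text
[477.7 190.  138.6 134.5  81.8]
rim36 [475.9 185.9 134.8 131.1  81.9]
rim (array([477.3, 189.5,  35.3,  80. , 259. ]), array([476.3, 188.4, 130.8, 130.4,  81.5]))
rim (array([475.7, 187.4,  34.4, -15.4, 454. ]), array([472.9, 189.4, 136. , 135.6,  -8.2]))
pos [ 481.3 -275.2   55.7] jaw -13.2 j6 -0.51 t 34.8 -> row [ 43.32 -28.89 -16.78] 85.3
```

>>> step_arm:
  plan: "0 0 -4 0 40;0 0 -8 0 40;0 0 -12 0 40;0 0 -16 0 40;0 0 -16 0 40;0 0 -16 0 40"
  grip_force: 60

```text
time_s: 35.35
eef_pos: [479.5, -274.5, 215.6]
ee_rot: [0.005, 0.784, 0.621, 0.003]
force: [-1.2, 0.6, -3.7]
grip_width: 0.501
```

>>> step_arm:
  plan: "4.3 -2.9 0 8 40;8.6 -5.8 0 16 40;13 -8.6 0 24 40;17.3 -11.5 0 32 40;21.6 -14.4 0 40 40;26 -17.3 0 48 40;30.3 -20.2 0 56 40;34.6 -23.1 0 64 40;39 -26 0 72 40;43.3 -28.8 0 80 40"

```text
time_s: 36.35
eef_pos: [322.1, 147.6, 211.2]
ee_rot: [0.002, 1.0, 0.023, 0.004]
force: [1.2, 0.2, -3.4]
grip_width: 0.504
```

```bash
python3 -c "
from h import *
st(); move(298.9,213.9,120,-98.3)
"
```

```text
t 36.4 pos [322.1 147.6 211.2] toolz [ 0.008 -0.003 -1.   ] jaw [ 0.047 -0.999  0.004] J [ 0.1  -0.09  1.93 -0.    1.3   1.62] F [ 1.2  0.2 -3.4] g 0.504
pos [322.1 147.6 211.2] jaw -87.3 j6 1.62 t 36.4 -> row [-2.08 -6.77  9.08] 11.0
```

>>> step_arm:
  plan: "0 0 0 3 40;0 0 0 3 40;0 0 0 3 40"

```text
time_s: 36.65
eef_pos: [323.5, 146.0, 211.8]
ee_rot: [0.002, 1.0, 0.0, 0.004]
force: [-0.5, 0.0, -3.2]
grip_width: 0.508
```

```bash
python3 -c "
from h import *
st(); move(298.9,213.9,70,-98.3); tilt((350,200))
"
```

```text
t 36.6 pos [323.5 146.  211.8] toolz [ 0.009 -0.004 -1.   ] jaw [ 0.    -1.     0.004] J [ 0.09 -0.09  1.93 -0.    1.3   1.67] F [-0.5  0.  -3.2] g 0.508
pos [323.5 146.  211.8] jaw -90.0 j6 1.67 t 36.6 -> row [-2.58 -6.84 14.13] 8.3
scene 1392 y [-62. 103.] z [  8. 234.] lip end z [np.float64(205.4), np.float64(205.3), np.float64(201.8)] ymax 105.7
   planes (n, tip rad toward +y; chute itself = tip-0.61) [(292, -1.54), (145, 1.23)]
top 974 y [-53. 103.] z [  6. 220.] lip end z [np.float64(201.7), np.float64(197.8), np.float64(191.3)] ymax 103.8
   planes (n, tip rad toward +y; chute itself = tip-0.61) [(428, -0.66), (142, -0.3)]
```

>>> step_arm:
  plan: "-2.58 -6.84 0 8.3 40;-2.58 -6.84 0 8.3 40;-2.58 -6.84 4 8.3 40;-2.58 -6.84 8 8.3 40;-2.58 -6.84 12 8.3 40;-2.58 -6.84 15 8.3 40;-2.58 -6.84 15.5 8.3 40;-2.58 -6.84 15.5 8.3 40;-2.58 -6.84 15.5 8.3 40;-2.58 -6.84 15.5 8.3 40"

```text
time_s: 37.75
eef_pos: [300.8, 214.5, 58.5]
ee_rot: [0.001, 0.997, -0.073, 0.007]
force: [0.9, -0.8, -4.2]
grip_width: 0.501
```

```bash
python3 -c "
from h import *
st(); move(298.9,213.9,44.5,-98.3); tilt((350,200))
p,d=snap('scene','pics/p1.png'); cv2.imwrite('pics/p1c.png',cv2.resize(p[80:230,230:430,::-1],(800,600),interpolation=cv2.INTER_CUBIC))
"
```

```text
t 37.8 pos [300.8 214.5  58.5] toolz [ 0.014 -0.002 -1.   ] jaw [-0.145 -0.989  0.   ] J [ 0.3   0.17  2.12 -0.01  0.84  2.03] F [ 0.9 -0.8 -4.2] g 0.501
pos [300.8 214.5  58.5] jaw -98.3 j6 2.03 t 37.8 -> row [-0.2   0.08  1.4 ] -0.0
scene 1011 y [-41. 103.] z [ 9. 81.] lip end z [np.float64(51.8), np.float64(51.8), np.float64(49.4)] ymax 107.0
   planes (n, tip rad toward +y; chute itself = tip-0.61) [(215, 1.53), (177, 0.04)]
top 894 y [  0. 103.] z [ 5. 77.] lip end z [np.float64(48.2), np.float64(44.4), np.float64(38.5)] ymax 103.9
   planes (n, tip rad toward +y; chute itself = tip-0.61) [(349, -0.53), (180, -0.18)]
```

View pics/p1c.png

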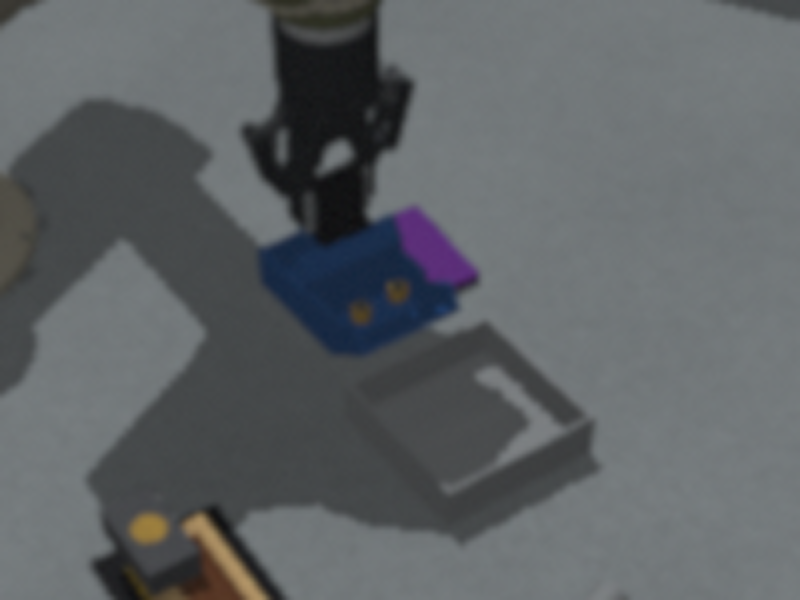

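Crop: the tray hangs level with its lip toward the pan wall. Both rivets are in the chute bay and the purple look-alike is clear on the far side. I'll shift 1 cm away from it and lower to just above the table.

>>> step_arm:
  plan: "-0.2 1.0 0 0 40;-0.2 1.0 0.5 0 40;-0.2 1.0 1.0 0 40;-0.2 1.0 1.3 0 40;-0.2 1.0 1.4 0 40;-0.2 1.0 1.45 0 40;-0.2 1.0 1.45 0 40;-0.2 1.0 1.45 0 40"

```text
time_s: 38.7
eef_pos: [297.4, 204.6, 43.7]
ee_rot: [0.001, 0.997, -0.072, 0.006]
force: [-2.5, -1.8, 17.1]
grip_width: 0.502
```

```bash
python3 -c "
from h import *
st(); tilt((350,200))
"
```

```text
t 38.7 pos [297.4 204.6  43.7] toolz [ 0.012 -0.004 -1.   ] jaw [-0.144 -0.99   0.002] J [ 0.28  0.18  2.15 -0.01  0.8   2.  ] F [-2.5 -1.8 17.1] g 0.502
scene 1132 y [-42. 103.] z [ 4. 67.] lip end z [np.float64(36.2), np.float64(35.9), np.float64(32.8)] ymax 106.1
   planes (n, tip rad toward +y; chute itself = tip-0.61) [(260, -0.01), (188, 1.28)]
top 916 y [ -5. 102.] z [-0. 62.] lip end z [np.float64(31.1), np.float64(28.6), np.float64(22.5)] ymax 103.5
   planes (n, tip rad toward +y; chute itself = tip-0.61) [(317, -0.59), (230, 0.04)]
```

>>> step_arm:
  plan: "0.4 0 -0.12 0 40;0.8 0 -0.12 0 40;1.1 0 -0.12 0 40;1.3 0 -0.25 0 40;1.5 0 -0.5 0 40;1.7 0 -0.7 0 40;1.9 0 -0.85 0 40;2.1 0 -0.95 0 40;2.1 0 -0.95 0 40"
  grip_force: 20

```text
time_s: 39.7
eef_pos: [313.8, 201.3, 51.2]
ee_rot: [0.002, 0.997, -0.073, 0.001]
force: [-12.1, 2.6, 0.2]
grip_width: 0.506
```

```bash
python3 -c "
from h import *
st(); tilt((360,200))
"
```

```text
t 39.7 pos [313.8 201.3  51.2] toolz [ 0.002 -0.004 -1.   ] jaw [-0.145 -0.989  0.004] J [ 0.26  0.19  2.11 -0.01  0.84  1.98] F [-12.1   2.6   0.2] g 0.506
scene 1087 y [-57.  87.] z [ 7. 71.] lip end z [np.float64(38.0), np.float64(29.4), np.float64(25.6)] ymax 93.3
   planes (n, tip rad toward +y; chute itself = tip-0.61) [(257, -0.0), (209, -1.55)]
top 655 y [ 4. 92.] z [ 2. 53.] lip end z [np.float64(28.0), np.float64(25.2), np.float64(20.6)] ymax 92.9
   planes (n, tip rad toward +y; chute itself = tip-0.61) [(269, -0.52), (132, -0.24)]
```

The pivot works: the lip is down to z≈27 and the tip is about 0.17 rad at 12 N. Continuing along the arc toward 0.7 rad.

>>> step_arm:
  plan: "0.6 0 -0.35 0 40;1.2 0 -0.7 0 40;1.8 0 -0.95 0 40;2.3 0 -1.05 0 40;2.8 0 -1.12 0 40;3.3 0 -1.15 0 40;3.75 0 -1.2 0 40;4.2 0 -1.3 0 40;4.2 0 -1.3 0 40;4.2 0 -1.3 0 40"

```text
time_s: 40.8
eef_pos: [356.7, 195.4, 64.8]
ee_rot: [0.002, 0.997, -0.073, 0.003]
force: [-4.9, 1.5, -4.7]
grip_width: 0.502
```

```bash
python3 -c "
from h import *
st(); tilt((380,200))
p,d=snap('scene','pics/p2.png'); cv2.imwrite('pics/p2c.png',cv2.resize(p[80:230,230:430,::-1],(800,600),interpolation=cv2.INTER_CUBIC))
"
```

```text
t 40.8 pos [356.7 195.4  64.8] toolz [ 0.006 -0.004 -1.   ] jaw [-0.145 -0.989  0.003] J [ 0.21  0.23  2.01 -0.01  0.9   1.93] F [-4.9  1.5 -4.7] g 0.502
scene 986 y [-86.  37.] z [ 8. 86.] lip end z [np.float64(33.6), np.float64(23.8), np.float64(16.2)] ymax 46.4
   planes (n, tip rad toward +y; chute itself = tip-0.61) [(244, -0.06), (165, -1.18)]
top 122 y [-84.  50.] z [  9. 364.] lip end z [np.float64(15.8), np.float64(15.9), np.float64(16.5)] ymax 52.4
   planes (n, tip rad toward +y; chute itself = tip-0.61) [(47, 0.31), (25, 0.56)]
```

View pics/p2c.png

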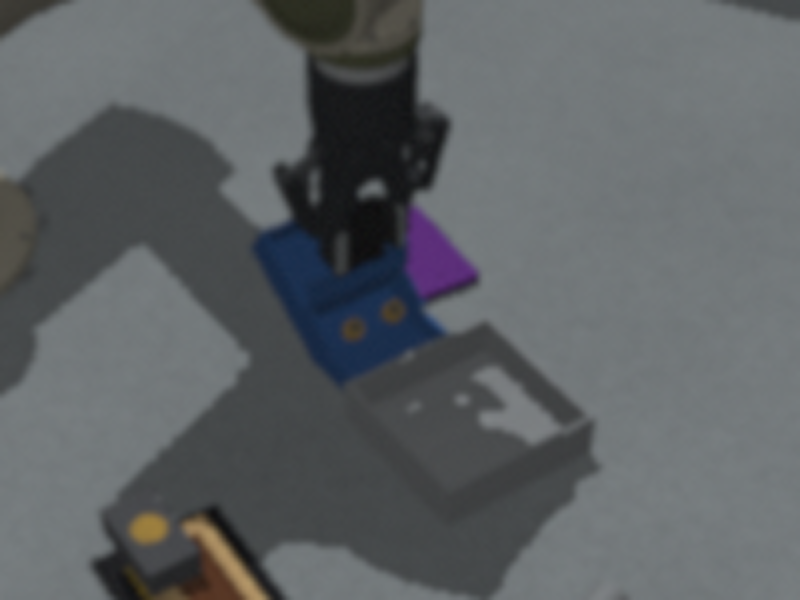

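Crop: the tray is tipped about 0.65 rad against the pan's near wall, both rivets still in the bay and the purple plate untouched. I'll lock the grip, back off, lift and move over the pan.

>>> step_arm:
  plan: "0 0 0 0 40;-0.6 0 -0.3 0 40;-1 0 -3 0 40;-1 0 -6 0 40;-1 -1 -7 0 40;-1 -1 -7 0 40;-1 -1 -7 0 40"
  grip_force: 80

```text
time_s: 41.65
eef_pos: [349.1, 206.9, 135.2]
ee_rot: [0.001, 0.997, -0.072, 0.005]
force: [-0.5, -0.8, -3.2]
grip_width: 0.496
```

```bash
python3 -c "
from h import *
st(); tilt((370,200))
move(470,188.5,140,-98.3)
"
```

```text
t 41.6 pos [349.1 206.9 135.2] toolz [ 0.011 -0.004 -1.   ] jaw [-0.145 -0.99   0.002] J [ 0.25  0.12  1.93 -0.01  1.09  1.97] F [-0.5 -0.8 -3.2] g 0.496
scene 1068 y [-85.  52.] z [ 11. 157.] lip end z [np.float64(88.3), np.float64(88.0), np.float64(87.6)] ymax 53.9
   planes (n, tip rad toward +y; chute itself = tip-0.61) [(236, -0.13), (196, -1.13)]
top 266 y [-89.  54.] z [ 79. 428.] lip end z [np.float64(428.6), np.float64(86.6), np.float64(86.3)] ymax 59.0
   planes (n, tip rad toward +y; chute itself = tip-0.61) [(94, -1.13), (66, -0.0)]
pos [348.9 206.7 134.9] jaw -98.3 j6 1.97 t 41.8 -> row [12.25  0.05 -0.39] -0.0
```

>>> step_arm:
  plan: "3 0 0 0 40;6 0 0 0 40;9 0 0 0 40;12 0 0 0 40;12 0 0 0 40;12 0 1.5 0 40;12 0 3 0 40;12 0 4 0 40;12 0 4 0 40;12 0 4 0 40"

```text
time_s: 42.75
eef_pos: [468.5, 189.5, 97.3]
ee_rot: [0.001, 0.997, -0.073, 0.006]
force: [-0.2, -0.4, -4.1]
grip_width: 0.496
```

```bash
python3 -c "
from h import *
st(); tilt((450,200))
p,d=snap('scene','pics/p3.png'); cv2.imwrite('pics/p3c.png',cv2.resize(p[90:220,280:440,::-1],(740,600),interpolation=cv2.INTER_CUBIC))
"
```

```text
t 42.8 pos [468.5 189.5  97.3] toolz [ 0.011 -0.003 -1.   ] jaw [-0.145 -0.989  0.002] J [ 0.16  0.37  1.7  -0.01  1.05  1.87] F [-0.2 -0.4 -4.1] g 0.496
scene 1117 y [-84.  52.] z [ 44. 119.] lip end z [np.float64(50.3), np.float64(49.9), np.float64(49.3)] ymax 54.1
   planes (n, tip rad toward +y; chute itself = tip-0.61) [(239, 0.02), (178, 0.48)]
top 89 y [-60.  49.] z [ 47. 463.] lip end z [np.float64(66.3), np.float64(66.0), np.float64(66.0)] ymax 49.2
   planes (n, tip rad toward +y; chute itself = tip-0.61) [(44, 0.07), (21, 1.14)]
```

View pics/p3c.png

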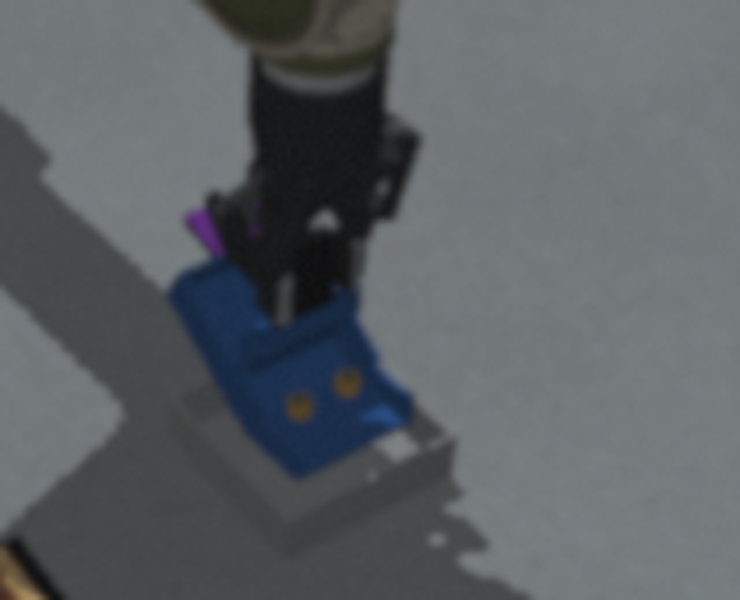

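Crop: the lip hangs over the pan's far half, both rivets still in the bay. Now I'll lower inside the rim.

>>> step_arm:
  plan: "0 0 1 0 40;0 0 2 0 40;0 0 2.5 0 40;0 0 2.8 0 40;0 0 2.8 0 40;0 0 2.8 0 40"

```text
time_s: 43.5
eef_pos: [469.0, 189.5, 69.3]
ee_rot: [0.001, 0.997, -0.073, 0.006]
force: [0.8, 0.4, -3.8]
grip_width: 0.499
```

```bash
python3 -c "
from h import *
st(); tilt((450,200))
"
```

```text
t 43.5 pos [469.  189.5  69.3] toolz [ 0.011 -0.003 -1.   ] jaw [-0.145 -0.989  0.002] J [ 0.15  0.41  1.73 -0.01  0.99  1.87] F [ 0.8  0.4 -3.8] g 0.499
scene 1069 y [-83.  51.] z [16. 91.] lip end z [np.float64(22.1), np.float64(21.8), np.float64(21.4)] ymax 52.7
   planes (n, tip rad toward +y; chute itself = tip-0.61) [(241, -0.05), (203, 0.54)]
top 27 y [-53.  47.] z [ 30. 442.] lip end z [np.float64(42.4), np.float64(39.7), np.float64(39.7)] ymax 47.1
   planes (n, tip rad toward +y; chute itself = tip-0.61) []
```

>>> step_arm:
  plan: "0.8 0 0 0 40;1.5 0 0 0 40;2 0 -0.2 0 40;2.5 0 -0.4 0 40;3 0 -0.55 0 40;3.5 0 -0.7 0 40;4 0 -0.8 0 40;4.5 0 -0.9 0 40;5 0 -1.0 0 40;5.4 0 -1.05 0 40"
  grip_force: 20

```text
time_s: 44.6
eef_pos: [521.5, 181.7, 80.1]
ee_rot: [0.001, 0.997, -0.073, 0.004]
force: [-5.5, 0.5, 1.7]
grip_width: 0.497
```

```bash
python3 -c "
from h import *
st(); tilt((480,200))
"
```

```text
t 44.6 pos [521.5 181.7  80.1] toolz [ 0.007 -0.003 -1.   ] jaw [-0.145 -0.989  0.002] J [ 0.13  0.49  1.57 -0.    1.07  1.84] F [-5.5  0.5  1.7] g 0.497
scene 890 y [-103.    6.] z [ 21. 132.] lip end z [np.float64(39.6), np.float64(25.9), np.float64(29.6)] ymax 12.8
   planes (n, tip rad toward +y; chute itself = tip-0.61) [(205, 0.36), (138, 0.92)]
top 52 y [-189.  -28.] z [  4. 445.] lip end z [np.float64(85.3), np.float64(84.8), np.float64(85.1)] ymax -27.5
   planes (n, tip rad toward +y; chute itself = tip-0.61) [(38, -1.21)]
```

>>> step_arm:
  plan: "0.5 0 -0.05 0 40;1 0 -0.05 0 40;1.5 0 -0.05 0 40;2 0 -0.05 0 40;2.5 0 0 0 40;2.9 0 0 0 40;2.9 0 0 0 40;2.9 0 0 0 40"

```text
time_s: 45.5
eef_pos: [550.8, 177.5, 80.5]
ee_rot: [0.001, 0.997, -0.073, 0.005]
force: [-3.7, -0.6, -0.8]
grip_width: 0.495
```

```bash
python3 -c "
from h import *
st(); tilt((500,200))
p,d=snap('scene','pics/p4.png'); cv2.imwrite('pics/p4c.png',cv2.resize(p[80:230,270:450,::-1],(720,600),interpolation=cv2.INTER_CUBIC))
q=p[100:230,280:440].astype(int); m=(q[...,0]>q[...,2]+40)&(q[...,0]<200); r,c=np.nonzero(m); print(len(r),[(int(c[i])+280,int(r[i])+100,xyz('scene',[[c[i]+280,r[i]+100]],d)[0].round().tolist()) for i in range(0,len(r),max(1,len(r)//12))])
"
```

```text
t 45.5 pos [550.8 177.5  80.5] toolz [ 0.011 -0.003 -1.   ] jaw [-0.145 -0.989  0.002] J [ 0.11  0.54  1.49 -0.    1.1   1.83] F [-3.7 -0.6 -0.8] g 0.495
scene 973 y [-111.  -20.] z [ 25. 156.] lip end z [np.float64(215.6), np.float64(41.9), np.float64(36.0)] ymax -7.7
   planes (n, tip rad toward +y; chute itself = tip-0.61) [(198, 0.98), (134, -0.37)]
top 19 y [-53. -29.] z [101. 385.] lip end z [np.float64(111.4), np.float64(111.4), np.float64(111.9)] ymax -29.4
   planes (n, tip rad toward +y; chute itself = tip-0.61) []
180 [(280, 209, [428.0, -22.0, 35.0]), (283, 213, [445.0, -25.0, 36.0]), (282, 216, [454.0, -35.0, 39.0]), (284, 218, [460.0, -34.0, 35.0]), (283, 220, [466.0, -42.0, 39.0]), (289, 221, [480.0, -33.0, 40.0]), (284, 223, [475.0, -46.0, 38.0]), (289, 224, [487.0, -38.0, 38.0]), (293, 225, [475.0, -17.0, 5.0]), (283, 227, [482.0, -55.0, 36.0]), (283, 228, [484.0, -57.0, 35.0]), (282, 229, [486.0, -62.0, 36.0])]
```

>>> step_arm:
  plan: "0 0 0 0 40;0 0 0 0 40;-1 0 0 0 40;-2 0 0 0 40;-3 0 0 0 40;-3.5 0 0 0 40;-3.5 0 0 0 40;-3.5 0 0 0 40;-3.5 0 0 0 40;-3.5 0 0 0 40"
  grip_force: 80

```text
time_s: 46.65
eef_pos: [516.5, 182.4, 80.2]
ee_rot: [0.001, 0.997, -0.073, 0.006]
force: [0.1, -0.5, -3.3]
grip_width: 0.488
```

>>> step_arm:
  plan: "0 0 -2 0 40;0 0 -4 0 40;0 0 -6 0 40;0 0 -8 0 40;0 0 -8 0 40;0 0 -8 0 40;0 0 -8 0 40"

```text
time_s: 47.35
eef_pos: [514.8, 182.6, 158.8]
ee_rot: [0.001, 0.997, -0.073, 0.005]
force: [0.4, 0.2, -3.0]
grip_width: 0.482
```

```bash
python3 -c "
from h import *
st(); tilt((500,200))
p,d=snap('scene','pics/p5.png'); cv2.imwrite('pics/p5c.png',cv2.resize(p[80:230,270:450,::-1],(720,600),interpolation=cv2.INTER_CUBIC))
h=cv2.cvtColor(p,cv2.COLOR_RGB2HSV); m=(h[...,0]>8)&(h[...,0]<30)&(h[...,1]>90); P=maskpts('scene',m,d); k=(abs(P[:,0]-475)<70)&(abs(P[:,1]-188)<70); print(k.sum(),P[k].round()[::6])
for r in spotter.regions_of('scene','rivet0')[:6]: print(r['conf'],r['extent'],xyz('scene',[r['extent'][:2]],d).round())
"
```

```text
t 47.4 pos [514.8 182.6 158.8] toolz [ 0.009 -0.004 -1.   ] jaw [-0.145 -0.989  0.002] J [ 0.13  0.39  1.5  -0.    1.24  1.85] F [ 0.4  0.2 -3. ] g 0.482
scene 1153 y [-103.    1.] z [ 99. 217.] lip end z [np.float64(110.6), np.float64(103.9), np.float64(109.5)] ymax 6.5
   planes (n, tip rad toward +y; chute itself = tip-0.61) [(361, 0.39), (171, 0.95)]
top 201 y [-61. -30.] z [151. 513.] lip end z [np.float64(113.9), np.float64(113.9), np.float64(163.4)] ymax -4.5
   planes (n, tip rad toward +y; chute itself = tip-0.61) [(145, -0.59), (31, -0.61)]
0 []
0.29 [346.7, 149.8, 56.4, 60.5] [[486. 170. 172.]]
```

View pics/p5c.png

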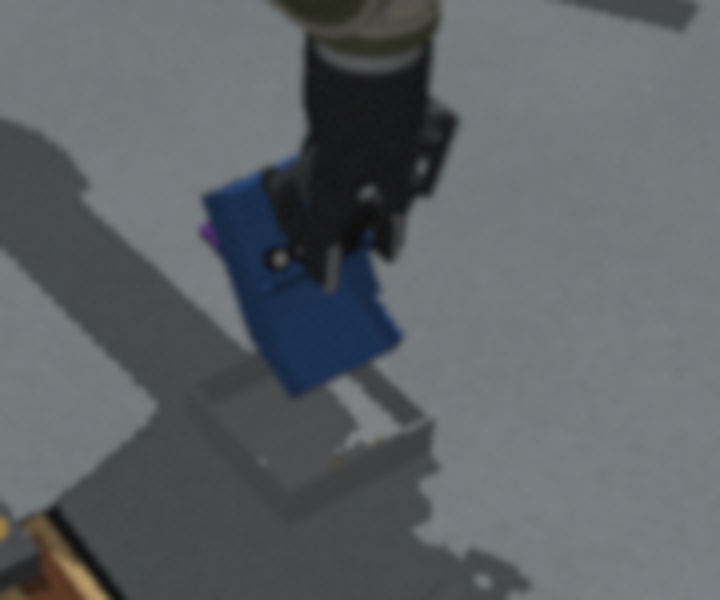

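Crop: the chute bay is empty, studs are still in the deep bay, and brassy specks show inside the pan's near corner. The tray is tipped about 1.1 rad. To set it upright I'll press the lip's underside on the pan's near rim and walk the grip back around it.

>>> step_arm:
  plan: "-2 0 0 0 40;-4.5 0 0 0 40;-7 0 0 0 40;-9.3 0 0 0 40;-9.3 0 1.5 0 40;-9.3 0 3 0 40;-9.3 0 4.2 0 40;-9.3 0 4.8 0 40;-9.3 0 4.8 0 40;-9.3 0 4.8 0 40"

```text
time_s: 48.55
eef_pos: [424.2, 196.1, 111.6]
ee_rot: [0.001, 0.997, -0.073, 0.006]
force: [-0.3, -0.9, -3.2]
grip_width: 0.483
```

```bash
cat >> h.py <<'E'
def rivs():
    """brass-coloured points per camera inside pan area"""
    for n in('top','scene'):
        p,d=cams.capture(n); h=cv2.cvtColor(p,cv2.COLOR_RGB2HSV); m=(h[...,0]>10)&(h[...,0]<32)&(h[...,1]>70)
        k,l,s,c=cv2.connectedComponentsWithStats(m.astype(np.uint8))
        for i in range(1,k):
            if s[i,4]>=3:
                w=onplane(n,[c[i]],12)[0]
                if abs(w[0]-475)<75 and abs(w[1]-188)<75: print(n,'brass',c[i].round(),s[i,4],w.round())
E
python3 -c "
from h import *
st(); tilt((430,200)); rivs()
"
```

```text
t 48.5 pos [424.2 196.1 111.6] toolz [ 0.012 -0.003 -1.   ] jaw [-0.145 -0.989  0.001] J [ 0.18  0.28  1.8  -0.01  1.06  1.9 ] F [-0.3 -0.9 -3.2] g 0.483
scene 983 y [-104.    2.] z [ 14. 161.] lip end z [np.float64(67.2), np.float64(55.9), np.float64(61.0)] ymax 7.3
   planes (n, tip rad toward +y; chute itself = tip-0.61) [(301, 0.34), (145, 0.94)]
top 105 y [-96. -47.] z [  5. 162.] lip end z [np.float64(106.3), np.float64(103.9), np.float64(104.9)] ymax -46.3
   planes (n, tip rad toward +y; chute itself = tip-0.61) [(48, -0.53), (20, -1.2)]
top brass [265. 198.] 15 [531. 209.  12.]
top brass [276. 200.] 16 [525. 173.  12.]
top brass [279. 232.] 3 [429. 163.  12.]
top brass [278. 236.] 4 [417. 164.  12.]
```

Two brass spots now show in the pan, at (531,209) and (525,173), so both rivets are in. Next I'll press the lip down on the near rim while moving back.

>>> step_arm:
  plan: "0 0 0.4 0 40;0 0 0.8 0 40;-0.3 0 1.1 0 40;-0.8 0 1.3 0 40;-1.3 0 1.4 0 40;-1.8 0 1.4 0 40;-2.3 0 1.45 0 40;-2.8 0 1.55 0 40;-2.8 0 1.55 0 40"
  grip_force: 25

```text
time_s: 49.65
eef_pos: [397.3, 200.5, 96.9]
ee_rot: [0.001, 0.997, -0.073, 0.008]
force: [0.6, -1.5, 12.7]
grip_width: 0.481
```

```bash
python3 -c "
from h import *
st(); tilt((400,200))
"
```

```text
t 49.6 pos [397.3 200.5  96.9] toolz [ 0.016 -0.002 -1.   ] jaw [-0.145 -0.989  0.   ] J [ 0.21  0.25  1.88 -0.01  1.    1.93] F [ 0.6 -1.5 12.7] g 0.481
scene 1073 y [-99.  21.] z [ 11. 127.] lip end z [np.float64(43.5), np.float64(42.7), np.float64(44.9)] ymax 24.1
   planes (n, tip rad toward +y; chute itself = tip-0.61) [(293, 0.27), (179, 0.71)]
top 111 y [-102.   20.] z [  5. 143.] lip end z [np.float64(55.8), np.float64(55.8), np.float64(55.8)] ymax 20.1
   planes (n, tip rad toward +y; chute itself = tip-0.61) [(54, 0.82), (18, 1.48)]
```

>>> step_arm:
  plan: "-0.6 0 0.15 0 40;-1.2 0 0.35 0 40;-1.8 0 0.55 0 40;-2.4 0 0.8 0 40;-3 0 1.05 0 40;-3.6 0 1.35 0 40;-4.1 0 1.7 0 40;-4.5 0 2.0 0 40;-4.5 0 2.0 0 40"

```text
time_s: 50.65
eef_pos: [351.0, 206.5, 74.1]
ee_rot: [0.001, 0.997, -0.073, 0.005]
force: [-0.4, -0.6, 0.9]
grip_width: 0.435
```

```bash
python3 -c "
from h import *
st(); tilt((370,200))
"
```

```text
t 50.6 pos [351.  206.5  74.1] toolz [ 0.009 -0.004 -1.   ] jaw [-0.145 -0.989  0.002] J [ 0.25  0.22  2.   -0.01  0.92  1.97] F [-0.4 -0.6  0.9] g 0.435
scene 1193 y [-81.  65.] z [ 9. 93.] lip end z [np.float64(44.2), np.float64(43.2), np.float64(41.6)] ymax 68.1
   planes (n, tip rad toward +y; chute itself = tip-0.61) [(260, -0.35), (254, -1.41)]
top 270 y [-102.   63.] z [  8. 368.] lip end z [np.float64(43.9), np.float64(40.0), np.float64(38.2)] ymax 67.1
   planes (n, tip rad toward +y; chute itself = tip-0.61) [(117, -0.62), (42, -0.56)]
```

```bash
cat >> h.py <<'E'
def prof(c,rad=130):
    s=readout.sense(); w,a,b,cc=s['ee_rot']; M=R.from_quat([a,b,cc,w]).as_matrix()
    for n in('scene','top'):
        p,d=cams.capture(n); q=p.astype(int); P=maskpts(n,np.ones(d.shape,bool),d); C=q[d>0]
        k=np.hypot(P[:,0]-c[0],P[:,1]-c[1])<rad; P=P[k];C=C[k]; r=P-s['eef_pos']; Y=r@M[:,0]; X=r@M[:,1]; Z=P[:,2]
        blue=(C[:,2]>C[:,0]+22)&(abs(X)<60); blk=(C.max(1)<45)&(abs(X)<28)
        for nm,m in(('blue',blue),('black',blk)):
            print(n,nm,[(int(y),*np.percentile(Z[m&(abs(Y-y)<5)],[5,50,95]).round().astype(int).tolist()) for y in range(-110,111,10) if (m&(abs(Y-y)<5)).sum()>4])
        white=(C.min(1)>140)&(abs(X)<50)&(C.max(1)-C.min(1)<40); print('  white',P[white].round()[::3].tolist()[:8])
E
python3 -c "
from h import *
prof((350,206))
"
```

```text
scene blue [(-90, 9, 23, 36), (-80, 7, 26, 38), (-70, 7, 18, 37), (-60, 7, 23, 37), (-50, 10, 28, 38), (-40, 7, 25, 44), (-30, 20, 66, 72), (-20, 10, 42, 64), (-10, 6, 18, 48), (0, 6, 11, 43), (10, 7, 19, 46), (20, 12, 24, 41), (30, 19, 26, 47), (40, 27, 34, 54), (50, 36, 41, 54), (60, 38, 41, 45)]
scene black [(-50, 95, 105, 111), (-40, 80, 92, 101), (-30, 72, 78, 86), (-10, 156, 162, 180), (0, 117, 144, 178), (10, 139, 195, 221), (20, 178, 203, 269), (30, 240, 261, 280), (40, 241, 262, 301)]
  white []
top blue [(-90, -1, 21, 35), (-80, 0, 3, 17), (-50, 19, 34, 37), (-40, 7, 32, 218), (-30, 20, 61, 410), (10, 0, 7, 39), (20, 6, 13, 149), (30, 12, 20, 45), (40, 20, 27, 50), (50, 26, 32, 47), (60, 32, 35, 357)]
top black [(-60, 101, 104, 110)]
  white [[477.0, 231.0, 6.0], [477.0, 222.0, 6.0], [477.0, 213.0, 4.0], [474.0, 218.0, 8.0], [471.0, 225.0, 5.0], [471.0, 216.0, 4.0], [449.0, 242.0, 5.0], [447.0, 215.0, 6.0]]
```

The tray slipped out of the jaws for the last bit and now stands level on the table beside the pan: floor z≈5, lip z≈37, handle at the usual lean. I'll open, rise and re-measure.

>>> step_arm:
  plan: "0 0 0 0 65;0 0 0 0 65;0 0 -4 0 65;0 0 -8 0 65;-3.7 0 -11 0 65;-3.7 0 -11 0 65;-3.7 0 -11 0 65;-3.7 0 -11 0 65"

```text
time_s: 51.65
eef_pos: [314.4, 212.1, 183.6]
ee_rot: [0.002, 0.997, -0.073, 0.005]
force: [0.2, 0.2, 0.1]
grip_width: 0.651
```

```bash
python3 -c "
from h import *
st(); 
n='scene';p,d=cams.capture(n)
c=(345,206)
print(blob(n,d,c,100,26,60),'handle',blob(n,d,c,110,72,120))
P=maskpts(n,np.ones(d.shape,bool),d); q=p[d>0].astype(int); m=(q[:,2]>q[:,0]+22)&(np.hypot(P[:,0]-c[0],P[:,1]-c[1])<130)&(P[:,2]>22); print('blue rect',rect(P[m]))
for r in spotter.regions_of(n,'tray')[:1]:
  Q=maskpts(n,r['pixels'],d); Q=Q[Q[:,2]>20]; print(r['conf'],rect(Q))
for r in spotter.regions_of(n,'stud0')[:5]: print('stud',round(r['conf'],2),r['extent'],xyz(n,[r['extent'][:2]],d).round())
cv2.imwrite('pics/p6c.png',cv2.resize(p[80:230,230:430,::-1],(800,600),interpolation=cv2.INTER_CUBIC))
"
```

```text
t 51.6 pos [314.4 212.1 183.6] toolz [ 0.01  -0.004 -1.   ] jaw [-0.145 -0.989  0.002] J [ 0.29 -0.    1.92 -0.01  1.22  2.01] F [0.2 0.2 0.1] g 0.651
(array([356.9, 196.4,  38.5,  10.3, 675. ]), array([338.9, 205.3, 164.8, 132. ,  -5.9])) handle (array([306.7, 204.2,  92. ,  80.6, 236. ]), array([305.2, 205.8,  47.2,  38.7,  87.1]))
blue rect [334.6 201.7 152.5  90.6  -9.5]
0.56 [334.3 201.  154.   90.7  -8.5]
```

View pics/p6c.png

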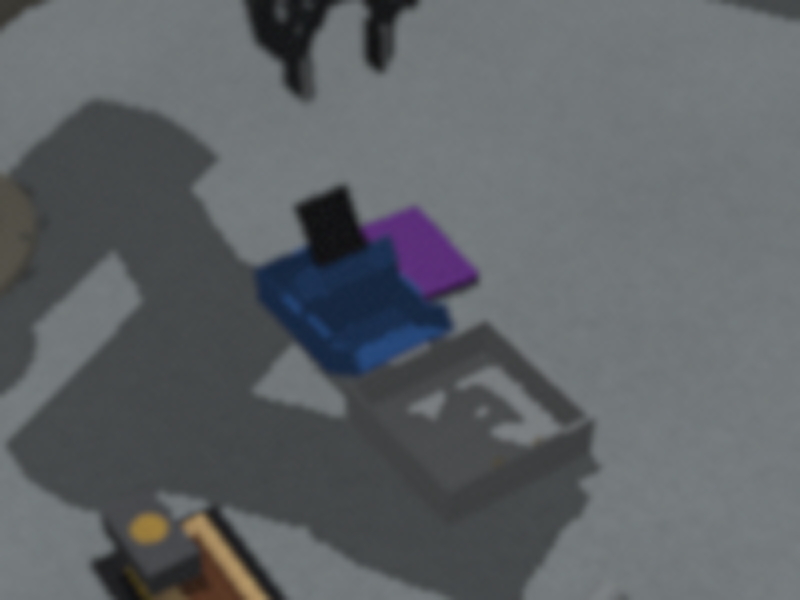

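Crop: the tray stands upright beside the pan, the handle plain to see and the purple plate and pile untouched. Regrasping the handle.

```bash
python3 -c "
from h import *
move(305.8,207.3,43,-98.8)
"
```

```text
pos [314.3 212.1 183.5] jaw -98.4 j6 2.01 t 51.8 -> row [-0.91  0.56 14.05] 0.4
```

>>> step_arm:
  plan: "-0.9 0.55 2 0.4 65;-0.9 0.55 6 0.4 65;-0.9 0.55 9 0.4 65;-0.9 0.55 12 0.4 65;-0.9 0.55 13.8 0.4 65;-0.9 0.55 14 0.4 65;-0.9 0.55 14 0.4 65;-0.9 0.55 14 0.4 65"

```text
time_s: 52.6
eef_pos: [306.7, 207.9, 45.1]
ee_rot: [0.001, 0.997, -0.076, 0.006]
force: [0.2, 0.5, 1.1]
grip_width: 0.652
```

>>> step_arm:
  plan: "0 0 0 0 40;0 0 0 0 40;0 0 0 0 40;0 0 0 0 40;0 0 0 0 40"
  grip_force: 60

```text
time_s: 53.1
eef_pos: [306.8, 208.0, 45.4]
ee_rot: [0.001, 0.997, -0.076, 0.007]
force: [-1.2, 0.4, 7.2]
grip_width: 0.501
```

>>> step_arm:
  plan: "0 0 -2 0 40;0 0 -4 0 40;0 0 -6 0 40;0 0 -6 0 40;0 0 -6 0 40"

```text
time_s: 53.6
eef_pos: [305.2, 207.9, 104.0]
ee_rot: [0.001, 0.997, -0.076, 0.006]
force: [-0.6, -1.0, -2.9]
grip_width: 0.5
```

```bash
python3 -c "
from h import *
st(); prof((340,202))
"
```

```text
t 53.6 pos [305.2 207.9 104. ] toolz [ 0.011 -0.003 -1.   ] jaw [-0.152 -0.988  0.001] J [ 0.28  0.08  2.06 -0.01  0.99  2.01] F [-0.6 -1.  -2.9] g 0.5
scene blue [(-50, 69, 83, 89), (-40, 64, 83, 94), (-30, 63, 73, 94), (-20, 64, 80, 96), (-10, 66, 83, 94), (0, 65, 84, 95), (10, 70, 121, 126), (20, 68, 109, 125), (30, 63, 86, 113), (40, 61, 67, 100), (50, 62, 67, 100), (60, 66, 81, 99), (70, 73, 78, 98), (80, 80, 85, 104), (90, 86, 91, 109), (100, 91, 93, 105)]
scene black [(-10, 159, 165, 210), (0, 143, 156, 201), (10, 132, 203, 246), (20, 131, 224, 284), (30, 266, 290, 309), (40, 269, 290, 329)]
  white []
top blue [(10, 73, 94, 126), (20, 70, 113, 125), (30, 57, 66, 108), (40, 58, 63, 99), (50, 57, 62, 99), (60, 60, 65, 98), (70, 67, 72, 96), (80, 73, 79, 100), (90, 81, 86, 108), (100, 86, 91, 97)]
top black []
  white [[468.0, 225.0, 5.0], [465.0, 231.0, 3.0], [465.0, 222.0, 1.0], [462.0, 227.0, 5.0], [459.0, 234.0, 0.0], [459.0, 225.0, 3.0], [455.0, 234.0, 3.0], [455.0, 224.0, 9.0]]
```

```bash
python3 -c "
from h import *
for n in('top','scene'):
  p,d=cams.capture(n); h=cv2.cvtColor(p,cv2.COLOR_RGB2HSV); m=((h[...,0]>5)&(h[...,0]<22)&(h[...,1]>50)).astype(np.uint8); m=cv2.morphologyEx(m,cv2.MORPH_OPEN,np.ones((3,3)))
  r,c=np.nonzero(m); W=onplane(n,np.c_[c,r],3); k=np.hypot(W[:,0]-477,W[:,1]+281)<125; print(n,rect(W[k]),W[k].mean(0).round(1),k.sum())
r=rect(W[k])
o=np.array([477,-281.6]); a=np.radians(-9.7); e=np.array([-np.sin(a),np.cos(a)]); P=o-e*29; print(P)
move(P[0],P[1],215,-9.7)
"
```

```text
top [ 475.8 -282.6  189.8  129.7   80.8] [ 475.6 -282.1    3. ] 2602
scene [ 474.3 -283.   190.7  130.5   81. ] [ 475.6 -285.6    3. ] 3447
[ 472.11380799 -310.1854006 ]
pos [304.9 207.7 103.5] jaw -98.7 j6 2.01 t 53.8 -> row [ 24.5   48.67 -10.8 ] -89.0
```

>>> step_arm:
  plan: "0 0 -4 0 40;0 0 -8 0 40;0 0 -11 0 40;0 0 -11 0 40;0 0 -11 0 40"

```text
time_s: 54.3
eef_pos: [303.9, 208.2, 213.4]
ee_rot: [0.001, 0.997, -0.076, 0.005]
force: [0.0, -0.6, -4.3]
grip_width: 0.5
```

>>> step_arm:
  plan: "2.4 4.8 0 -8 40;4.8 9.7 0 -16 40;7.3 14.5 0 -24 40;9.8 19.4 0 -32 40;12.2 24.2 0 -40 40;14.6 29 0 -48 40;17 33.8 0 -56 40;19.5 38.7 0 -64 40;22 43.5 0 -72 40;24.4 48.7 0 -80 40"

```text
time_s: 55.3
eef_pos: [433.6, -191.1, 214.8]
ee_rot: [0.002, 0.852, 0.523, 0.003]
force: [0.7, 0.1, -2.3]
grip_width: 0.502
```

>>> step_arm:
  plan: "0 0 0 0 40;0 0 0 0 40;0 0 0 0 40"

```text
time_s: 55.6
eef_pos: [433.4, -188.5, 215.9]
ee_rot: [0.003, 0.854, 0.52, 0.003]
force: [-0.3, -0.1, -2.6]
grip_width: 0.5
```

```bash
python3 -c "
from h import *
st(); move(471.1,-311.1,80,-9.1)
"
```

```text
t 55.6 pos [ 433.4 -188.5  215.9] toolz [ 0.009 -0.001 -1.   ] jaw [ 0.889 -0.458  0.009] J [-0.66  0.18  1.63  0.    1.33 -0.19] F [-0.3 -0.1 -2.6] g 0.5
pos [ 433.4 -188.5  215.9] jaw -27.3 j6 -0.19 t 55.6 -> row [-9.21  8.85 13.64] -18.2
```

>>> step_arm:
  plan: "-3 3 0 -6 40;-6 6 0 -12 40;-9.2 8.85 0 -18.2 40;-9.2 8.85 0 -18.2 40;-9.2 8.85 4 -18.2 40;-9.2 8.85 8 -18.2 40;-9.2 8.85 11 -18.2 40;-9.2 8.85 13 -18.2 40;-9.2 8.85 13 -18.2 40;-9.2 8.85 13 -18.2 40"

```text
time_s: 56.6
eef_pos: [472.4, -311.6, 88.8]
ee_rot: [0.005, 0.76, 0.649, 0.003]
force: [-0.3, 0.3, -2.5]
grip_width: 0.501
```

```bash
python3 -c "
from h import *
st(); move(471.1,-311.1,48.5,-9.1)
for n in('top','scene'):
  p,d=cams.capture(n); print(n,blob(n,d,(477,-280),120,55,95)[1])
  q=p[d>0].astype(int);P=maskpts(n,np.ones(d.shape,bool),d); m=(q[:,2]>q[:,0]+22)&(np.hypot(P[:,0]-475,P[:,1]+280)<130)&(P[:,2]>50)&(P[:,2]<120); print('blue rect',rect(P[m]))
"
```

```text
t 56.6 pos [ 472.4 -311.6   88.8] toolz [ 0.011 -0.004 -1.   ] jaw [ 0.988 -0.157  0.012] J [-0.79  0.5   1.53  0.01  1.1  -0.64] F [-0.3  0.3 -2.5] g 0.501
pos [ 472.4 -311.6   88.8] jaw -9.0 j6 -0.64 t 56.6 -> row [ 0.03 -0.18  4.02] 0.1
top [ 483.  -263.7  103.    89.2   80.7]
blue rect [ 481.9 -263.4   98.4   86.8   80.8]
scene [ 478.5 -287.6  148.4   93.9   80.7]
blue rect [ 478.3 -289.   145.6   93.9   80.7]
```

>>> step_arm:
  plan: "0.3 -0.25 1.5 0 40;0.3 -0.25 3 0 40;0.3 -0.25 3.6 0 40;0.3 -0.25 3.9 0 40;0.3 -0.25 4.1 0 40;0.3 -0.25 4.1 0 40;0.3 -0.25 4.1 0 40"

```text
time_s: 57.4
eef_pos: [470.8, -310.0, 49.0]
ee_rot: [0.006, 0.761, 0.649, 0.003]
force: [-2.9, -1.2, 7.5]
grip_width: 0.504
```

```bash
python3 -c "
from h import *
st()
"
```

```text
t 57.4 pos [ 470.8 -310.    49. ] toolz [ 0.012 -0.006 -1.   ] jaw [ 0.988 -0.157  0.013] J [-0.79  0.55  1.57  0.01  1.01 -0.64] F [-2.9 -1.2  7.5] g 0.504
```

Touchdown on the mat at 7.5 N. I'll release, rise straight up and step away, then check everything.

>>> step_arm:
  plan: "0 0 0 0 55;0 0 0 0 65;0 0 0 0 65;0 0 -4 0 65;0 0 -9 0 65;0 0 -14 0 65;0 0 -18 0 65;0 0 -18 0 65"

```text
time_s: 58.2
eef_pos: [470.0, -309.9, 232.9]
ee_rot: [0.01, 0.761, 0.649, 0.004]
force: [1.2, -0.4, -0.1]
grip_width: 0.648
```

>>> step_arm:
  plan: "0 -5 0 0 65;0 -10 0 0 65;-5 -13 -2 0 65;-10 -13 -4 0 65;-15 -13 -4 0 65;-15 -13 -4 0 65;-15 -13 -4 0 65"

```text
time_s: 58.9
eef_pos: [315.3, -437.5, 264.4]
ee_rot: [0.004, 0.761, 0.648, 0.003]
force: [0.2, 0.0, -1.0]
grip_width: 0.653
```

```bash
python3 - <<'E'
from h import *
st()
for n in('top','scene'):
  p,d=cams.capture(n); h=cv2.cvtColor(p,cv2.COLOR_RGB2HSV)
  q=p[d>0].astype(int);P=maskpts(n,np.ones(d.shape,bool),d); near=np.hypot(P[:,0]-475,P[:,1]+280)<130
  m=(q[:,2]>q[:,0]+22)&near&(P[:,2]>20)&(P[:,2]<60); print(n,'tray rect (centre = y+3)',rect(P[m]))
  print('handle',blob(n,d,(475,-280),110,75,125)[0])
  w=(q.min(1)>120)&(q.max(1)-q.min(1)<50)&near; print('white pts',P[w].round().tolist()[:14])
  c=((h[...,0]>5)&(h[...,0]<22)&(h[...,1]>50)|((p[...,2].astype(int)>p[...,0].astype(int)+22))).astype(np.uint8)
  print('weight',blob(n,d,(472,-57),50,52,70),'pile',robust(n,d,(471,-55),85,36+(n=='scene')))
  for t in('rivet0','stud0','cone','ink','hammer','mat'):
    for r in spotter.regions_of(n,t)[:3]:
      if r['conf']>.3: print(t,round(r['conf'],2),np.round(r['extent']))
rivs()
E
```

```text
t 58.9 pos [ 315.3 -437.5  264.4] toolz [ 0.01  -0.002 -1.   ] jaw [ 0.987 -0.16   0.011] J [-1.17  0.3   1.35  0.01  1.49 -1.01] F [ 0.2  0.  -1. ] g 0.653
top tray rect (centre = y+3) [ 477.3 -285.6  147.1   88.2   80.7]
handle [ 472.4 -313.7   96.8  -12.7  219. ]
white pts [[604.0, -271.0, -2.0], [604.0, -274.0, 0.0], [604.0, -276.0, 3.0], [604.0, -280.0, 2.0], [604.0, -283.0, 0.0], [604.0, -285.0, 4.0], [605.0, -289.0, 0.0], [600.0, -245.0, 5.0], [600.0, -248.0, 5.0], [602.0, -254.0, -8.0], [600.0, -255.0, 3.0], [602.0, -263.0, -6.0], [601.0, -265.0, -1.0], [602.0, -269.0, -6.0]]
weight (array([446.5, -67.9,  60.9, -31.7, 213. ]), array([445. , -69.2,  48.4,  40.4,  -9.4])) pile (array([485.7, -55.7]), array([474.8, -58.7, 101.5,  56.5, -10.5]), 36.1)
cone 0.7 [426. 134.  23.  25.]
ink 0.8 [375. 122.  14.  17.]
hammer 0.8 [297. 120.  31.  82.]
hammer 0.51 [428. 218.  58.  39.]
mat 0.81 [425. 220.  64.  48.]
mat 0.74 [430. 293.  72.  60.]
mat 0.5 [356. 234.  19.  23.]
scene tray rect (centre = y+3) [ 476.3 -285.8  144.5   93.    81.6]
handle [ 475.1 -315.3   97.8  -11.9  294. ]
white pts [[360.0, -221.0, 4.0], [363.0, -223.0, 4.0], [360.0, -219.0, -2.0], [443.0, -335.0, 18.0], [445.0, -333.0, 18.0], [445.0, -338.0, 19.0], [445.0, -336.0, 17.0], [449.0, -335.0, 20.0], [448.0, -338.0, 19.0], [448.0, -336.0, 16.0], [571.0, -198.0, -1.0], [576.0, -211.0, 1.0], [583.0, -209.0, 2.0], [595.0, -243.0, 1.0]]
weight (array([448.1, -69.9,  61.5, -28.6, 226. ]), array([444.6, -69.2,  47.7,  40.5,  -9.7])) pile (array([476.4, -49.2]), array([464.6, -52.2, 109.1,  59.4, -11.3]), 37.5)
stud0 0.57 [192. 296.  14.   6.]
stud0 0.38 [188. 286.   8.   5.]
cone 0.88 [280. 357.  25.  35.]
ink 0.91 [342. 319.  18.  30.]
hammer 0.71 [413. 258.  99.  61.]
mat 0.96 [161. 235.  75.  58.]
mat 0.74 [211. 285.  87.  71.]
mat 0.63 [266. 215.  26.  29.]
top brass [265. 198.] 13 [531. 209.  12.]
top brass [276. 200.] 16 [525. 173.  12.]
```

The tray is back on its mat about 3 mm off centre, and both rivets are in the pan. But the weight has been knocked toward -x on the pile (it was at 474,-57). I'll re-measure it over a wider radius.

```bash
python3 - <<'E'
from h import *
for n in('top','scene'):
  p,d=cams.capture(n)
  print(n,blob(n,d,(440,-68),75,52,70), 'plate top at z36:',blob(n,d,(473,-57),70,31,41)[1])
  for r in spotter.regions_of(n,'weight')[:2]:
    P=maskpts(n,r['pixels'],d); print(round(r['conf'],2),np.round(r['extent']),rect(P[P[:,2]>52]),'z',np.median(P[:,2]).round(1))
# studs: white dots within tray in scene
h=cv2.cvtColor(p,cv2.COLOR_RGB2GRAY); m=((h>115)&(p.max(2).astype(int)-p.min(2)<45)).astype(np.uint8); k,l,s,c=cv2.connectedComponentsWithStats(m)
for i in range(1,k):
  w=onplane('scene',[c[i]],16)[0]
  if s[i,4]<80 and abs(w[0]-477)<60 and abs(w[1]+290)<90: print('white dot',c[i].round(1),s[i,4],w.round())
move(433,-72,120,80)
E
```

```text
top (array([434.3, -67.2,  60.6,  -9. , 335. ]), array([434.4, -67.4,  69.9,  40.5,  -9.4])) plate top at z36: [473.9 -57.6  99.8  55.9 -10.4]
0.69 [357. 232.  22.  21.] [434.9 -67.9  67.6  39.8  -7.7] z 60.8
scene (array([435.5, -69.1,  61.6,  -9.1, 353. ]), array([432.9, -66.9,  71.3,  42.1,  -8.6])) plate top at z36: [471.7 -60.5 101.2  64.8  -9.3]
0.69 [269. 218.  26.  28.] [433.5 -68.2  69.6  39.7  -8.6] z 61.5
white dot [185.1 284.1] 8 [ 445. -336.   16.]
pos [ 316.  -436.1  265.6] jaw -9.1 j6 -1.01 t 59.9 -> row [37.82  5.66 14.57] -89.1
```

The weight is still flat on the pile but about 4 cm off, at (434,-67). The pile itself hasn't moved (474,-58). Going to re-centre it.

>>> step_arm:
  plan: "3.8 0.6 0 -8 65;7.6 1.2 0 -16 65;11.4 1.7 0 -24 65;15.2 2.3 0 -32 65;19 2.9 0 -40 65;22.8 3.4 0 -48 65;26.6 4 0 -56 65;30.4 4.6 0 -64 65;34.2 5.1 0 -72 65;38 5.7 0 -80 65"

```text
time_s: 60.9
eef_pos: [432.3, -68.2, 265.9]
ee_rot: [0.006, 0.163, 0.987, -0.001]
force: [0.6, 0.0, -0.8]
grip_width: 0.651
```

>>> step_arm:
  plan: "0 0 0 -5 65;0 0 0 -10 65;0 0 0 -10 65;0 0 0 -10 65"

```text
time_s: 61.3
eef_pos: [432.1, -69.8, 265.7]
ee_rot: [0.006, 0.08, 0.997, -0.001]
force: [0.6, -0.0, 0.1]
grip_width: 0.653
```

```bash
python3 -c "
from h import *
st(); move(432.4,-65.5,60,81)
"
```

```text
t 61.3 pos [432.1 -69.8 265.7] toolz [ 0.011 -0.003 -1.   ] jaw [ 0.16   0.987 -0.001] J [-0.43  0.07  1.63  0.    1.44 -1.84] F [ 0.6 -0.   0.1] g 0.653
pos [432.1 -69.8 265.7] jaw 80.8 j6 -1.84 t 61.3 -> row [ 0.27  0.46 20.57] -0.2
```

>>> step_arm:
  plan: "0.05 0.45 5 -0.2 65;0.05 0.45 10 -0.2 65;0.05 0.45 15 -0.2 65;0.05 0.45 20 -0.2 65;0.05 0.45 20.5 -0.2 65;0.05 0.45 20.5 -0.2 65;0.05 0.45 20.5 -0.2 65;0.05 0.45 20.5 -0.2 65"

```text
time_s: 62.1
eef_pos: [435.9, -66.5, 62.9]
ee_rot: [0.008, 0.077, 0.997, -0.002]
force: [-0.7, 0.1, 0.0]
grip_width: 0.648
```

```bash
python3 -c "
from h import *
st(); move(432.4,-65.5,10.5,81)
"
```

```text
t 62.1 pos [435.9 -66.5  62.9] toolz [ 0.015 -0.005 -1.   ] jaw [ 0.154  0.988 -0.003] J [-0.42  0.3   1.93  0.    0.9  -1.84] F [-0.7  0.1  0. ] g 0.648
pos [435.9 -66.5  62.9] jaw 81.1 j6 -1.84 t 62.1 -> row [0.44 0.05 5.23] 0.1
```

>>> step_arm:
  plan: "0.3 0.05 2 0 65;0.3 0.05 4 0 65;0.3 0.05 5 0 65;0.3 0.05 5.1 0 65;0.3 0.05 5.1 0 65;0.3 0.05 5.1 0 35;0.3 0.05 5.1 0 35;0.3 0.05 5.1 0 35;0.3 0.05 5.1 0 35;0.3 0.05 5.1 0 35"
  grip_force: 70

```text
time_s: 63.1
eef_pos: [432.9, -65.4, 10.9]
ee_rot: [0.007, 0.077, 0.997, -0.002]
force: [-2.0, 0.3, 8.9]
grip_width: 0.453
```

>>> step_arm:
  plan: "0 0 -1.5 0 35;0 0 -2.5 0 35;0 0 -2.5 0 35;0 0 -2.5 0 35"

```text
time_s: 63.5
eef_pos: [431.8, -64.9, 34.6]
ee_rot: [0.006, 0.077, 0.997, -0.001]
force: [0.4, 0.8, -5.5]
grip_width: 0.452
```

```bash
python3 -c "
from h import *
st(); move(472,-55.6,40,79.8)
p,d=cams.capture('top'); print(blob('top',d,(473,-57),60,31,41)[1])
p,d=cams.capture('scene'); print(blob('scene',d,(440,-65),75,75,95))
"
```

```text
t 63.5 pos [431.8 -64.9  34.6] toolz [ 0.011 -0.003 -1.   ] jaw [ 0.154  0.988 -0.001] J [-0.42  0.34  1.96  0.    0.83 -1.84] F [ 0.4  0.8 -5.5] g 0.452
pos [431.8 -64.9  34.6] jaw 81.1 j6 -1.84 t 63.5 -> row [-3.83  1.54 -0.5 ] 1.3
[513.8 -65.3  55.8  18.   78.6]
(array([439.5, -67.5,  85.3, -34.1, 357. ]), array([436.8, -65.1,  65.6,  65. , -70.5]))
```

>>> step_arm:
  plan: "-1.5 0.6 0 0.5 35;-3 1.2 0 1 35;-3.85 1.55 0 1.3 35;-3.85 1.55 0 1.3 35;-3.85 1.55 0 1.3 35;-3.85 1.55 1.5 1.3 35;-3.85 1.55 2.1 1.3 35;-3.85 1.55 2.3 1.3 35;-3.85 1.55 2.3 1.3 35;-3.85 1.55 2.3 1.3 35"

```text
time_s: 64.6
eef_pos: [472.8, -55.8, 12.5]
ee_rot: [0.006, 0.088, 0.996, -0.001]
force: [0.5, -0.2, -6.6]
grip_width: 0.45
```

```bash
python3 -c "
from h import *
st(); move(472.1,-55.5,10.7,79.8)
"
```

```text
t 64.6 pos [472.8 -55.8  12.5] toolz [ 0.012 -0.003 -1.   ] jaw [ 0.176  0.984 -0.001] J [-0.36  0.45  1.86  0.    0.82 -1.76] F [ 0.5 -0.2 -6.6] g 0.45
pos [472.8 -55.8  12.5] jaw 79.8 j6 -1.76 t 64.6 -> row [0.08 0.02 0.18] 0.0
```

>>> step_arm:
  plan: "0.05 0 0.1 0 35;0.05 0 0.2 0 35;0.05 0 0.25 0 35;0.05 0 0.25 0 35;0.05 0 0.25 0 55;0.05 0 0.25 0 65;0.05 0 0.25 0 65;0.05 0 -5 0 65;0.05 0 -10 0 65;0.05 0 -15 0 65"

```text
time_s: 65.6
eef_pos: [470.2, -55.0, 161.5]
ee_rot: [0.006, 0.088, 0.996, -0.001]
force: [1.0, -1.1, 0.0]
grip_width: 0.652
```

>>> step_arm:
  plan: "5 10 0 0 65;8 15 -4 0 65;10 20 -4 0 65;12 26 -4 0 65;14 32 -4 0 65;16 38 -4 0 65;16 42 -4 0 65;16 42 -4 0 65;16 42 -4 0 65;16 42 -4 0 65"

```text
time_s: 66.6
eef_pos: [385.3, 390.8, 196.8]
ee_rot: [0.005, 0.086, 0.996, -0.001]
force: [0.9, -0.3, 0.5]
grip_width: 0.649
```

```bash
python3 - <<'E'
from h import *
st()
for n in('top','scene'):
  p,d=cams.capture(n); s=1.2*(n=='scene')
  q=p[d>0].astype(int);P=maskpts(n,np.ones(d.shape,bool),d); near=np.hypot(P[:,0]-475,P[:,1]+280)<130
  m=(q[:,2]>q[:,0]+22)&near&(P[:,2]>20)&(P[:,2]<60); print(n,'tray',rect(P[m]),'handle z',blob(n,d,(475,-280),110,75,125)[0])
  print('weight',blob(n,d,(473,-57),70,52,70),'plate36',blob(n,d,(473,-57),70,31,41)[1])
  for t in('stud0','rivet0','plate0','hammer','cone','ink'):
    for r in spotter.regions_of(n,t)[:4]:
      if r['conf']>.3:
        e=r['extent']; print(t,round(r['conf'],2),np.round(e),onplane(n,[e[:2]],15)[0].round())
# black stud blobs in the deep bay
p,d=cams.capture('scene'); P=maskpts('scene',np.ones(d.shape,bool),d); q=p[d>0].astype(int)
k=(q.max(1)<48)&(P[:,2]>5)&(P[:,2]<30)&(np.hypot(P[:,0]-470,P[:,1]+325)<60); print('dark low pts',k.sum(),P[k].round()[::4].tolist()[:20])
rivs()
E
```

```text
t 66.6 pos [385.3 390.8 196.8] toolz [ 0.011 -0.002 -1.   ] jaw [ 0.172  0.985 -0.   ] J [ 0.58  0.36  1.44 -0.01  1.33 -0.81] F [ 0.9 -0.3  0.5] g 0.649
top tray [ 477.7 -284.9  147.1   88.4   80.7] handle z [ 473.  -313.4   96.1   -8.3  226. ]
weight (array([473.5, -57.3,  61.1, -11.6, 326. ]), array([473.8, -57.5,  69.6,  39.9, -10.9])) plate36 [473.7 -57.6  99.5  56.  -10.7]
stud0 0.72 [354. 218.  22.  34.] [475. -62.  15.]
plate0 0.9 [233. 271.  27.  39.] [310. 296.  15.]
plate0 0.69 [354. 218.  24.  38.] [477. -65.  15.]
hammer 0.7 [298. 122.  32.  85.] [770. 111.  15.]
cone 0.9 [426. 132.  24.  26.] [ 747. -285.   15.]
cone 0.39 [430. 218.  53.  39.] [ 480. -295.   15.]
ink 0.7 [375. 121.  14.  12.] [ 777. -126.   15.]
scene tray [ 476.5 -285.8  145.4   91.3   81.2] handle z [ 475.1 -315.3   97.8  -12.   293. ]
weight (array([475. , -58.9,  61.5,  -8.1, 371. ]), array([472.2, -57.7,  71.7,  40.8,  -9.4])) plate36 [471.5 -57.5 104.7  57.1 -10.6]
plate0 0.91 [334. 144.  27.  25.] [316. 286.  15.]
plate0 0.78 [282. 230.  33.  28.] [473. -55.  15.]
hammer 0.82 [413. 257.  96.  62.] [770. 135.  15.]
cone 0.96 [279. 356.  27.  34.] [ 740. -279.   15.]
cone 0.71 [280. 222.  27.  26.] [450. -42.  15.]
ink 0.58 [341. 321.  18.  32.] [ 771. -123.   15.]
ink 0.42 [211. 284.  89.  71.] [ 485. -288.   15.]
ink 0.33 [207. 282.  68.  58.] [ 475. -293.   15.]
dark low pts 12 [[429.0, -320.0, 18.0], [454.0, -339.0, 18.0], [472.0, -339.0, 16.0]]
top brass [264. 198.] 14 [530. 209.  12.]
top brass [276. 201.] 14 [525. 173.  12.]
```

```bash
python3 - <<'E'
from h import *
p,d=cams.capture('scene'); g=cv2.cvtColor(p,cv2.COLOR_RGB2GRAY).astype(int)
sat=p.max(2).astype(int)-p.min(2)
mx=cv2.dilate(g.astype(np.uint8),np.ones((5,5)))
for r in range(265,315):
  for c in range(165,235):
    w=xyz('scene',[[c,r]],d)[0]
    if g[r,c]==mx[r,c] and g[r,c]>75 and sat[r,c]<45 and w[2]>8: print((c,r),p[r,c],w.round())
print(p[276:306:2,178:214:2].sum(2)//3)
E
```

```text
(185, 284) [152 154 153] [ 446. -336.   19.]
(188, 290) [144 147 146] [ 466. -340.   20.]
(191, 295) [147 149 149] [ 480. -341.   16.]Traceback (most recent call last):
  File "<stdin>", line 7, in <module>
  File "h.py", line 15, in xyz
    u,M,t=rays(n,px); px=np.atleast_2d(px).astype(int)
          ~~~~^^^^^^
  File "h.py", line 8, in rays
    f,cx,cy,k1,M,t=cal(n); d=(np.atleast_2d(px).astype(float)-[cx,cy])/f; u=d.copy()
                   ~~~^^^
  File "h.py", line 5, in cal
    i=cams.camera_info(n); f=200/np.tan(np.radians(i['vfov'])/2)
ValueError: time passes only in moves, steps and waits
```

All three studs are in the deep bay, at z 16–20 mm. Everything checks, so I'm handing in.

```bash
python3 -c "
from h import *
print(workorder.finish_job())"
```

```text
the job is handed in; nothing more can be done
None
```

The kit is made up and handed in, about 67 s into the 210 s allowed. The hand-in gave no verdict.

**What I did**
- **Plates:** I stacked the three wooden plates in one pile on the board's yellow outline and set the weight on it.
- **Pour:** The moves allow no tool tilt. I held the tray handle by its width and pivoted the tray in the jaws, pressing the lip against the pan's walls to pour. I then pressed it on the pan rim to bring the tray back upright.
- **Knocked weight:** During the pour the weight was knocked about 4 cm off. I re-centred it after putting the tray back.

**Last checks**

| Item | Reading |
|---|---|
| Pile | centre (474, -58) mm, seen as 99.5 × 56 mm, square to the board within about 1°, all three plates high |
| Weight | centre (474, -57.5) mm, flat on the pile |
| Rivets | both rivets seen in the tray are now in the pan; the chute bay looked empty after the pour |
| Studs | all three still in the deep bay |
| Tray | upright on its mat, about 3 mm off centre by its outline (about 6 mm by its origin) |
| Cone, ink bottle, hammer, purple look-alike | seen where they were at the start |

**What disagreed or went wrong**
- The reported tool height sat about 34 mm below the real fingertips at plate-grip opening, so I worked from contact and the cameras.
- The two cameras differ by 1–3 mm.
- The tray slipped out of the jaws for the last bit of uprighting and settled level on the table. I regrasped it without losing a stud.
- The last stud check ended in a script error, but only after it had listed all three studs.

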